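# Deburr the sawn tube in the angle vice

## Task

Pull the extraction box's knob up to switch it on before you deburr; take the deburring tool from its stand and, holding it in line with the slanted tube, run its blade clockwise (looking into the mouth) right round the tube's inner edge at a light, steady, unhurried pressure, beginning and ending at the lowest point of the rim. Afterwards put the tool back in its hole in the stand and push the knob fully in to switch off. Leave the tumbler, beaker, file and tube offcut where they are.

Things in the scene. Friction and masses are not known exactly. Their poses are not given: they have to be found in the camera images.
- pull_knob (a joint): Push-pull switch of the extraction box, m: 0 = pushed in (off), 0.014 = pulled up to its end stop (on; anything above 0.011 is on). It slides straight up, does not turn, takes about 4 N to move and stays where it is left.
- knob_head (a point): Centre of the black push-pull knob's round head, 27 mm across and 23 mm tall (11 mm above to 12 mm below this point), on a 10 mm stem; moves with it. Pushed in, its underside stands 13 mm over the flat control strip of the extraction box. z up, the way it pulls. Nothing else stands within 60 mm of it.
- extractor: Grey extraction box on the bench, 300 x 360 mm, 65 mm high, fixed; slotted grille on top with the vice on it, and a flat steel control strip along its right-hand (-y) edge with the push-pull knob and, 95 mm beyond it, a flat gauge. Origin under its centre.
- tube_mouth (a point): Centre of the upper open end of the sawn aluminium tube in the dark angle vice; fixed. Bore 42 mm, outside 48 mm. z points out along the tube's axis, which leans 35 degrees from vertical towards the robot. x points to the highest point of the rim, -x to the lowest, y to the left as the robot sees it. Clockwise looking in: -x, +y, +x, -y, -x.
- tube: The same tube, 80 mm long; origin at the centre of its lower end, axes as the mouth's. It stands out 36 mm along its axis from the vice's jaws; the vice's screw and crossbar stick out on the +y side, lower than the mouth. The rim's highest point is about 215 mm above the bench. The vice is fixed and does not give.
- tool_grip (a point): Middle of the deburring tool's grey handle: round, 26 mm across, reaching 42 mm below and above this point. z runs up the tool from blade to handle; upright in the stand. Under the handle: a steel collar 37 mm across (42 to 48 mm below this point), an 18 mm sleeve (to 63 mm below), then the sprung blade, its tip 98 mm below this point. About 160 g.
- blade_tip (a point): Point of the tool's blade; z along the tool towards the handle. The blade is a fluted 45-degree steel cone: radius 1 mm at the point, 8 mm at 7 mm above it, then an 8 mm rim 3 mm tall and an 8 mm thick shank. On the bore's edge it bears with the cone's flank when its point lies about 4 mm inside the mouth and 16 to 17 mm off the tube's axis.
- blade: The sprung blade; origin at its point, as blade_tip. It floats on a spring along the tool: it yields up to 10 mm towards the handle, from 1.4 N at first to 4.9 N at the end of its travel (0.35 N per mm). More than 18 N on the tube gouges it.
- stand_hole (a point): Centre, at the top face, of the 26 mm hole in the fixed wooden tool stand (160 x 64 mm, 62 mm high; open under its top) in which the tool hangs by its collar: seated, tool_grip is 48 mm above this point. z up. A needle file stays in the stand's other hole, 85 mm along +x; its wooden handle is 18 mm across and tops out 50 mm above the stand.
- tumbler: Bystander: cream drinking tumbler with handle, 92 mm across, 205 mm tall, standing on the bench; origin under its centre.
- beaker: Bystander: glass beaker, 68 mm across, 90 mm tall, standing on the bench; origin under its centre.
- offcut: Bystander: aluminium ring cut from the same tube, 48 mm across, 30 mm tall, standing on the grille near its left-hand corner on the robot's side; origin under its centre.
- file: Bystander: flat file with round wooden handle, 175 mm long, lying on the grille beyond the vice; origin under its middle.

How it is judged:
On the way, in this order (a step that is already met when the one before it is completed fails the run):
1. the extraction is switched on: the knob is pulled up to its end (more than 11 mm of 14) (value of joint pull_knob above 0.011 m), for 0.2 s.
2. the lap begins: extraction on, tool in line with the tube (within 17 degrees), the blade bears (over 0.4 N) on the low eighth of the bore's edge, its point 1 to 8.5 mm inside (x of blade_tip in the frame of tube_mouth below -0.0045 m and y of blade_tip in the frame of tube_mouth between -0.0045 and 0.0045 m and distance between blade_tip and tube_mouth between 0.0115 and 0.0205 m and z of blade_tip in the frame of tube_mouth between -0.0085 and -0.001 m and contact force between blade and tube above 0.4 N and angle between the z axis of blade_tip and the z axis of tube_mouth, either way round below 0.3 rad and value of joint pull_knob above 0.011 m), for 0.15 s.
3. extraction on, tool in line with the tube (within 17 degrees), the blade bears (over 0.4 N) on the lower left eighth of the bore's edge, its point 1 to 8.5 mm inside (x of blade_tip in the frame of tube_mouth below -0.0045 m and y of blade_tip in the frame of tube_mouth above 0.0045 m and distance between blade_tip and tube_mouth between 0.0115 and 0.0205 m and z of blade_tip in the frame of tube_mouth between -0.0085 and -0.001 m and contact force between blade and tube above 0.4 N and angle between the z axis of blade_tip and the z axis of tube_mouth, either way round below 0.3 rad and value of joint pull_knob above 0.011 m), for 0.15 s.
4. extraction on, tool in line with the tube (within 17 degrees), the blade bears (over 0.4 N) on the left eighth of the bore's edge, its point 1 to 8.5 mm inside (x of blade_tip in the frame of tube_mouth between -0.0045 and 0.0045 m and y of blade_tip in the frame of tube_mouth above 0.0045 m and distance between blade_tip and tube_mouth between 0.0115 and 0.0205 m and z of blade_tip in the frame of tube_mouth between -0.0085 and -0.001 m and contact force between blade and tube above 0.4 N and angle between the z axis of blade_tip and the z axis of tube_mouth, either way round below 0.3 rad and value of joint pull_knob above 0.011 m), for 0.15 s.
5. extraction on, tool in line with the tube (within 17 degrees), the blade bears (over 0.4 N) on the upper left eighth of the bore's edge, its point 1 to 8.5 mm inside (x of blade_tip in the frame of tube_mouth above 0.0045 m and y of blade_tip in the frame of tube_mouth above 0.0045 m and distance between blade_tip and tube_mouth between 0.0115 and 0.0205 m and z of blade_tip in the frame of tube_mouth between -0.0085 and -0.001 m and contact force between blade and tube above 0.4 N and angle between the z axis of blade_tip and the z axis of tube_mouth, either way round below 0.3 rad and value of joint pull_knob above 0.011 m), for 0.15 s.
6. extraction on, tool in line with the tube (within 17 degrees), the blade bears (over 0.4 N) on the high eighth of the bore's edge, its point 1 to 8.5 mm inside (x of blade_tip in the frame of tube_mouth above 0.0045 m and y of blade_tip in the frame of tube_mouth between -0.0045 and 0.0045 m and distance between blade_tip and tube_mouth between 0.0115 and 0.0205 m and z of blade_tip in the frame of tube_mouth between -0.0085 and -0.001 m and contact force between blade and tube above 0.4 N and angle between the z axis of blade_tip and the z axis of tube_mouth, either way round below 0.3 rad and value of joint pull_knob above 0.011 m), for 0.15 s.
7. extraction on, tool in line with the tube (within 17 degrees), the blade bears (over 0.4 N) on the upper right eighth of the bore's edge, its point 1 to 8.5 mm inside (x of blade_tip in the frame of tube_mouth above 0.0045 m and y of blade_tip in the frame of tube_mouth below -0.0045 m and distance between blade_tip and tube_mouth between 0.0115 and 0.0205 m and z of blade_tip in the frame of tube_mouth between -0.0085 and -0.001 m and contact force between blade and tube above 0.4 N and angle between the z axis of blade_tip and the z axis of tube_mouth, either way round below 0.3 rad and value of joint pull_knob above 0.011 m), for 0.15 s.
8. extraction on, tool in line with the tube (within 17 degrees), the blade bears (over 0.4 N) on the right eighth of the bore's edge, its point 1 to 8.5 mm inside (x of blade_tip in the frame of tube_mouth between -0.0045 and 0.0045 m and y of blade_tip in the frame of tube_mouth below -0.0045 m and distance between blade_tip and tube_mouth between 0.0115 and 0.0205 m and z of blade_tip in the frame of tube_mouth between -0.0085 and -0.001 m and contact force between blade and tube above 0.4 N and angle between the z axis of blade_tip and the z axis of tube_mouth, either way round below 0.3 rad and value of joint pull_knob above 0.011 m), for 0.15 s.
9. extraction on, tool in line with the tube (within 17 degrees), the blade bears (over 0.4 N) on the lower right eighth of the bore's edge, its point 1 to 8.5 mm inside (x of blade_tip in the frame of tube_mouth below -0.0045 m and y of blade_tip in the frame of tube_mouth below -0.0045 m and distance between blade_tip and tube_mouth between 0.0115 and 0.0205 m and z of blade_tip in the frame of tube_mouth between -0.0085 and -0.001 m and contact force between blade and tube above 0.4 N and angle between the z axis of blade_tip and the z axis of tube_mouth, either way round below 0.3 rad and value of joint pull_knob above 0.011 m), for 0.15 s.
10. the lap is closed: extraction on, tool in line with the tube (within 17 degrees), the blade bears (over 0.4 N) on the low eighth of the bore's edge, its point 1 to 8.5 mm inside (all of step 2), for 0.15 s.
At the end, for the whole second after the job is handed in: The knob is pushed in (less than 2 mm out) and the tool hangs by its collar in its hole in the stand: handle upright within 7 degrees, its middle within 12 mm of the hole's axis and 43 to 53 mm above the stand's top face, at rest (value of joint pull_knob below 0.002 m and horizontal distance between tool_grip and stand_hole below 0.012 m and z of tool_grip in the frame of stand_hole between 0.043 and 0.053 m and angle between tool_grip's own z axis and vertical below 0.12 rad and linear speed of blade below 0.02 m/s); the robot touches nothing.
It fails at once if the blade is leaned on: it bears on the tube with more than 18 N (contact force between blade and tube above 18 N).
It fails at once if the tumbler is moved more than 25 mm (distance of tumbler from where it was at the start of the episode above 0.025 m).
It fails at once if the beaker is moved more than 25 mm (distance of beaker from where it was at the start of the episode above 0.025 m).
It fails at once if the short tube offcut is moved more than 25 mm (distance of offcut from where it was at the start of the episode above 0.025 m).
It fails at once if the file is moved more than 25 mm (distance of file from where it was at the start of the episode above 0.025 m).
It also fails if it takes over 72 s, if anything falls off the work surface, if the arm or the gripper's body presses on something with over 40 N, if the wrist force passes 120 N, or if a joint passes its speed limit or range.

## Robot

A 6-joint arm with a two-finger parallel gripper is mounted at the origin on the work surface. World frame = base frame: x ahead of the robot, y to its left, z up, the work surface at z = 0. Lengths are in m, angles in rad, forces in N, time in s.
With the tool pointing down it reaches from about 0.35 to 0.85 m from the base axis. Payload 8.1 kg.
Tool frame: the origin (TCP) lies between the finger pads; the fingertips stand 14 mm ahead of it and the grasp point (between the pads) lies 5 mm behind it (arm.tcp_to_tips is the distance from the TCP to the fingertips, in m); z points along the fingers, y is the line along which they close (so a half turn about z gives the same grasp; the last joint's range is limited). The gripper opens to 85 mm and grips with 20 to 120 N. Pads are 22 mm wide; open, the fingers measure 114 mm over their backs; the gripper's body (76 mm by 85 mm) begins 54 mm behind the grasp point. The pads swing forward as they close: fully open they stand 13 mm farther back than shut.
Start: joints at [-1.379, 0.13, 1.488, -0, 1.523, -0.085], TCP at [0.164, -0.577, 0.245] pointing down, gripper open.
Joint ranges: [-2.96, 2.96], [-0.89, 2.26], [0.02, 2.5], [-1.34, 4.48], [0, 2.73], [-2.66, 2.66]. Speed limits (rad/s): [2.39, 2.39, 2.79, 3.14, 3.14, 3.14].

## Interface

Orientations are given as a rotation vector (axis times angle).
In Python, from workcell import arm gives the robot as it stands.
- The arm moves only by the tool step_arm, never from a script. Its argument "rows" is a list of rows, each an object of numbers: "x", "y", "z": the shift along the tool's x, y, z in mm; "roll": the turn about the tool's z in degrees; "claw": the opening, from -1 (shut) to 1 (fully open). In form: [{"x": .., "y": .., "z": .., "roll": .., "claw": ..}, ...]. A call has exactly 5 rows; each row shifts and turns the commanded pose from where the row before left it, along the tool's axes as they then stand; what a row does not reach is not made up. A row lasts 1/8 s, in which the tool goes at most 62.5 mm and 10.7 degrees, less where a joint would pass 70% of its speed; a pose out of reach is approached as far as the arm can. A call is refused whole if a number of a shift passes 62.5 or a number of a turn 10.7, either way. A call with a gripper value outside its range is refused whole. The fingers move at their own pace and stop on an object; "newtons" is the grip in N (left out, the last holds). Time passes only in rows, so rows that do not move let the fingers close, or fill a call up. It gives the time, the measured TCP pose, the force, the opening and the grip force at its end, in the units of the state.
- arm.get_obs(): the state, without advancing time (a new reading comes with each control period).
- arm.get_image(name): name is "side" or "top" or "wrist"; returns the picture (384x512x3 uint8, red, green, blue); there is no depth.
- arm.get_calibration(name): a dict with "camera_matrix" (3x3 intrinsics, pixels), "world_to_cam" (4x4, takes a point from world to camera coordinates). Camera axes: x right, y down, z forward; pixel columns grow to the right and rows downward; lengths in m; the calibration is good to about 2 mm. A picture is of the moment at which its call begins: read the wrist's pose just before it. get_calibration takes no time and is no camera call; for the wrist camera it gives the pose at the moment of the call.
- arm.close_job(): hands the job in; it is judged then, once.
The state is a dict: "time": time; "joint_positions": joint angles; "qvel": joint speeds; "joint_torque": joint torques, N m; "tcp_pos": TCP position; "ee_rot": TCP orientation; "force": force on the tool from outside, world axes, zero at the start; "wrist_torque": the same for the moment, N m; "opening": finger opening in m; "grip_force": force on a finger pad.
Only numpy, scipy, OpenCV 4.12 (cv2) and the standard library are available. Lean on these libraries where they do the work, as an engineer would, in place of code of your own. Each camera call takes 0.05 s, during which the arm holds its last target. There are 200 camera calls.

## Working session

There is one attempt and no reset: what is moved stays moved. The work goes in short steps, Python scripts to look and compute and a tool call to move; the robot and the scene stay as the last step left them, time stands still between calls to the robot, and variables do not carry over. Pictures are saved under pics/ and viewed, at most 10 in all, crops included, and the job is handed in when it is done.

Besides the shell and the picture viewer there is one more tool, called as name(argument=value, ...) on one line, values as JSON. step_arm: Moves the arm, as the interface text tells. Its arguments: {"type":"object","properties":{"rows":{"type":"array","items":{"type":"object","properties":{"x":{"type":"number"},"y":{"type":"number"},"z":{"type":"number"},"roll":{"type":"number"},"claw":{"type":"number"}}}},"newtons":{"type":"number"}},"required":["rows"]}

```bash
mkdir -p pics; ls
cat > h.py <<'E'
import numpy as np, cv2, json
from workcell import arm
from scipy.spatial.transform import Rotation as R
def cal(n):
    c=arm.get_calibration(n); return np.array(c["camera_matrix"]),np.array(c["world_to_cam"])
def proj(n,P,c=None):
    K,T=c or cal(n); P=np.atleast_2d(P); q=(T[:3,:3]@P.T).T+T[:3,3]; q=(K@q.T).T; return q[:,:2]/q[:,2:]
def ray(n,uv,c=None):
    K,T=c or cal(n); d=np.linalg.inv(K)@[uv[0],uv[1],1]; d=T[:3,:3].T@d; o=-T[:3,:3].T@T[:3,3]; return o,d/np.linalg.norm(d)
def onz(n,uv,z,c=None):
    o,d=ray(n,uv,c); return o+d*(z-o[2])/d[2]
def tri(rs):
    A=np.zeros((3,3));b=np.zeros(3)
    for o,d in rs:
        M=np.eye(3)-np.outer(d,d);A+=M;b+=M@o
    p=np.linalg.solve(A,b); return p,[np.linalg.norm((np.eye(3)-np.outer(d,d))@(p-o)) for o,d in rs]
def save(n,f,crop=None,s=1):
    im=arm.get_image(n); cv2.imwrite(f"pics/{n}_raw_{f}.png",im[:,:,::-1])
    v=im[:,:,::-1]
    if crop: v=v[crop[1]:crop[3],crop[0]:crop[2]]
    cv2.imwrite(f"pics/{f}.png",cv2.resize(v,None,fx=s,fy=s,interpolation=cv2.INTER_CUBIC)); return im
E
python3 - <<'E'
from h import *
a=save("side","s0");b=save("top","t0");
v=np.vstack([a,b])[:,:,::-1]
# side by side, scaled to 800 wide
cv2.imwrite("pics/both.png",cv2.resize(np.hstack([a,b])[:,:,::-1],(800,300),interpolation=cv2.INTER_AREA))
o=arm.get_obs()
for k in o: print(k,np.round(o[k],4))
for n in("side","top"):
    K,T=cal(n);print(n,np.round(K,1).tolist(),np.round(T,3).tolist())
E
```

```text
pics
time 0.1
joint_positions [-1.3793  0.1311  1.4892 -0.      1.523  -0.0854]
qvel [ 0.0018 -0.0032 -0.0024 -0.0004  0.0006 -0.0002]
joint_torque [ 1.20000e-03 -5.70954e+01 -5.01942e+01 -1.00000e-04  8.20000e-03
  0.00000e+00]
tcp_pos [ 0.1639 -0.5767  0.2443]
ee_rot [-3.1099e+00 -4.3330e-01  1.0000e-04]
force [ 0.3379 -0.2067 -0.3908]
wrist_torque [ 0.0534 -0.0135 -0.0167]
grip_force 0.0
opening 0.0854
side [[430.8, 0.0, 253.2], [0.0, 430.8, 189.3], [0.0, 0.0, 1.0]] [[-0.965, -0.263, -0.005, 0.591], [-0.138, 0.522, -0.842, 0.213], [0.224, -0.811, -0.54, 1.007], [0.0, 0.0, 0.0, 1.0]]
top [[458.7, 0.0, 252.6], [0.0, 458.7, 192.8], [0.0, 0.0, 1.0]] [[-0.018, -1.0, 0.0, 0.025], [-0.992, 0.018, -0.127, 0.608], [0.127, -0.002, -0.992, 1.352], [0.0, 0.0, 0.0, 1.0]]
```

View pics/t0.png

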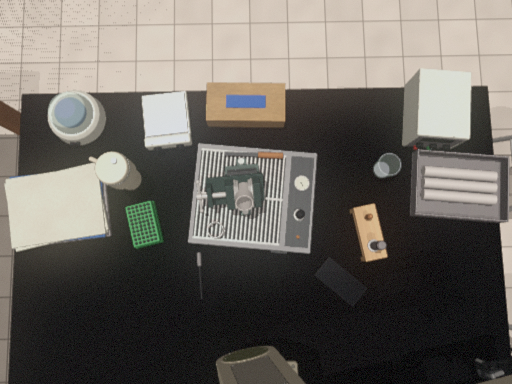

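View pics/s0.png

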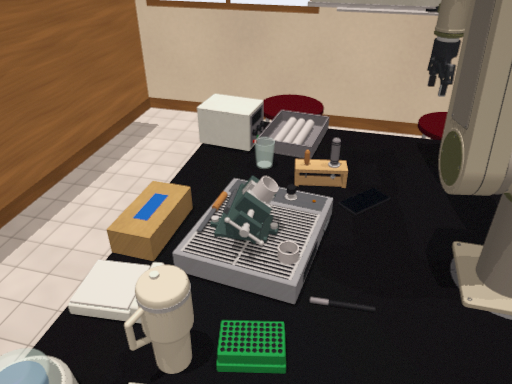

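Run:
```python
import cv2,numpy as np
t=cv2.imread("pics/t0.png");s=cv2.imread("pics/s0.png")
a=cv2.resize(t[140:270,185:400],None,fx=3.7,fy=3.7,interpolation=cv2.INTER_CUBIC)
b=cv2.resize(s[125:270,175:355],None,fx=4.1,fy=4.1,interpolation=cv2.INTER_CUBIC)
cv2.imwrite("pics/tz.png",a);cv2.imwrite("pics/sz.png",b);print(a.shape,b.shape)
```

```text
(481, 796, 3) (594, 738, 3)
```

View pics/tz.png

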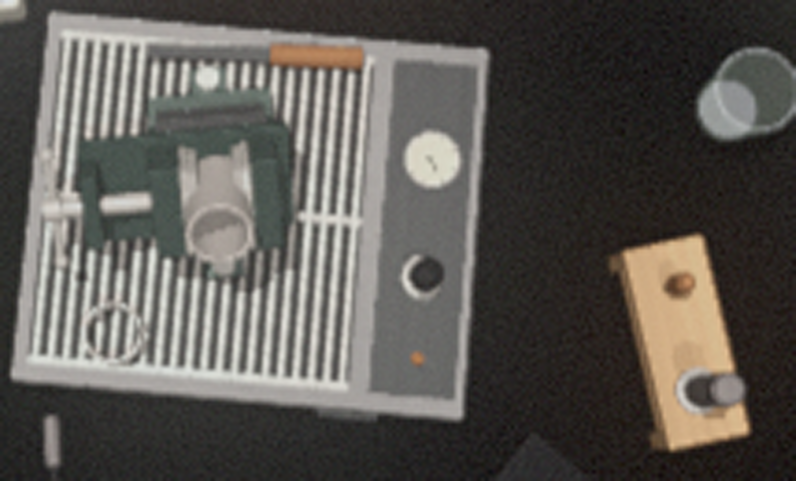

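View pics/sz.png

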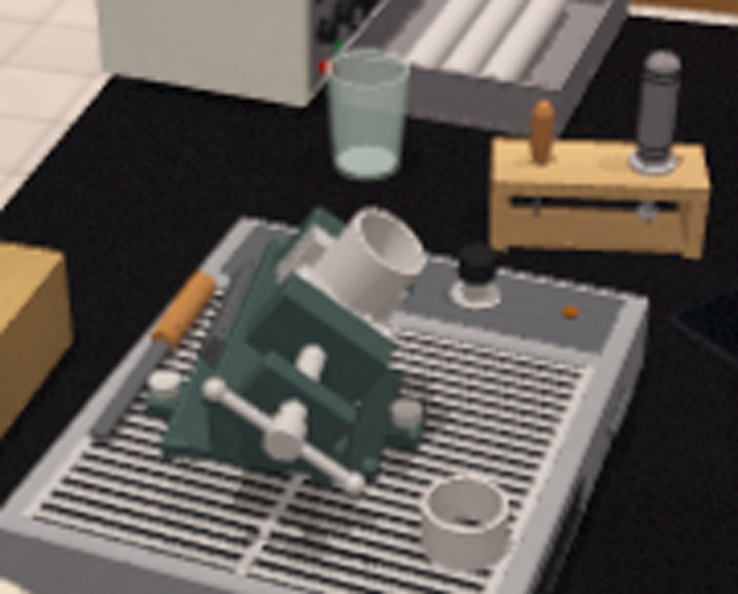

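Run:
```python
from h import *
t=lambda u,v:(185+u/3.7,140+v/3.7); s=lambda u,v:(175+u/4.1,125+v/4.1)
def T(a,b): p,e=tri([ray("top",t(*a)),ray("side",s(*b))]); print(np.round(p*1000,1),np.round(np.array(e)*1000,1)); return p
for n,a,b in [("mouth",(220,234),(387,244)),("handletop",(729,388),(662,65)),("collar",(699,389),(655,160)),("knob",(427,272),(477,264)),("filetop",(682,284),(543,105))]:
    print(n,end=' ');T(a,b)
for n,a,z in [("knob",(427,272),.1),("collar",(699,389),.065),("filehole",(680,287),.1),("st1",(622,254),.062),("st2",(704,235),.062),("st3",(748,432),.062),("st4",(668,450),.062),("bx1",(12,380),.065),("bx2",(463,418),.065),("bx3",(487,50),.065),("bx4",(52,14),.065)]:
    print(n,np.round(onz("top",t(*a),z)*1000,1))
```

```text
mouth [561.4  37.3 197.5] [0.7 0.7]
handletop [ 443.3 -339.7  144. ] [0.7 0.7]
collar [ 442.2 -338.3   64.8] [2.2 2.2]
knob [ 538.1 -123.2   88.4] [1.1 1.1]
filetop [ 524.9 -316.8  111.5] [0.4 0.4]
knob [ 538.3 -121.8  100. ]
collar [ 444.4 -338.1   65. ]
filehole [ 523.1 -318.2  100. ]
st1 [ 553.  -282.7   62. ]
st2 [ 567.1 -349.2   62. ]
st3 [ 409.9 -375.9   62. ]
st4 [ 397.  -311.9   62. ]
bx1 [461.3 206.   65. ]
bx2 [ 425.  -150.4   65. ]
bx3 [ 721.  -179.9   65. ]
bx4 [757.2 173.4  65. ]
```

step_arm(rows=[{"x":32,"y":-22.5,"claw":1},{"x":32,"y":-22.5,"claw":1},{"x":32,"y":-22.5,"claw":1},{"x":32,"y":-22.5,"claw":1},{"x":32,"y":-22.5,"claw":1}], newtons=25)

```text
validation failed for argument at $.ro...
```

step_arm(rows=[{"x":32,"y":-22.5,"claw":1},{"x":32,"y":-22.5,"claw":1},{"x":32,"y":-22.5,"claw":1},{"x":32,"y":-22.5,"claw":1},{"x":32,"y":-22.5,"claw":1}])

```text
validation failed for argument at $.ro...
```

step_arm(rows=[{"x":32,"y":-22.5,"claw":1},{"x":32,"y":-22.5,"claw":1},{"x":32,"y":-22.5,"claw":1},{"x":32,"y":-22.5,"claw":1},{"claw":1}])

```text
validation failed for argument at $.ro...
```

Run:
```python
from h import *
o=arm.get_obs(); c=cal("wrist"); K,T=c
Rt=R.from_rotvec(o["ee_rot"]).as_matrix(); p=np.array(o["tcp_pos"])
cp=-T[:3,:3].T@T[:3,3]
print(o["time"],p,np.round(Rt,3).tolist(),np.round(o["joint_positions"],3))
print("cam in tool",np.round(Rt.T@(cp-p),4),"axes",np.round(Rt.T@T[:3,:3].T,3).tolist(),np.round(K,1).tolist())
for P in [(.561,.037,.1975),(.538,-.123,.1),(.443,-.339,.15)]: print(proj("wrist",P,c))
save("wrist","w1")
```

```text
0.1 [ 0.16392421 -0.5766797   0.24432216] [[0.962, 0.273, -0.0], [0.273, -0.962, 0.002], [0.0, -0.002, -1.0]] [-1.379  0.131  1.489 -0.     1.523 -0.085]
cam in tool [ 0.0774  0.0006 -0.1284] axes [[0.0, -0.954, -0.299], [1.0, -0.0, 0.001], [-0.001, -0.299, 0.954]] [[326.7, 0.0, 261.3], [0.0, 326.7, 192.1], [0.0, 0.0, 1.0]]
[[-5644.2139944  -5970.22485607]]
[[-523.65050973 -909.29439131]]
[[-105.169565   -553.33478264]]
```

step_arm(rows=[{"x":32,"y":-22.5,"z":0,"roll":0,"claw":1},{"x":32,"y":-22.5,"z":0,"roll":0,"claw":1},{"x":32,"y":-22.5,"z":0,"roll":0,"claw":1},{"x":32,"y":-22.5,"z":0,"roll":0,"claw":1},{"x":32,"y":-22.5,"z":0,"roll":0,"claw":1}], newtons=25)

```text
time: 0.78
tcp_pos: [0.2877, -0.424, 0.245]
ee_rot: [-3.111, -0.433, 0.0]
force: [0.6, 0.3, 0.0]
opening: 0.0852
grip_force: 0.0
```

step_arm(rows=[{"x":32,"y":-22.5,"z":0,"roll":0,"claw":1},{"x":32,"y":-22.5,"z":0,"roll":0,"claw":1},{"x":32,"y":-22.5,"z":0,"roll":0,"claw":1},{"x":32,"y":-22.5,"z":0,"roll":0,"claw":1},{"x":32,"y":-22.5,"z":0,"roll":0,"claw":1}])

```text
time: 1.4
tcp_pos: [0.4109, -0.2721, 0.2451]
ee_rot: [-3.111, -0.433, 0.0]
force: [0.2, -0.7, 0.4]
opening: 0.0854
grip_force: 0.0
```

step_arm(rows=[{"x":32,"y":-22.5,"z":0,"roll":0,"claw":1},{"x":32,"y":-22.5,"z":0,"roll":0,"claw":1},{"x":32,"y":-22.5,"z":0,"roll":0,"claw":1},{"x":32,"y":-22.5,"z":0,"roll":0,"claw":1},{"x":0,"y":0,"z":0,"roll":0,"claw":1}])

```text
time: 2.02
tcp_pos: [0.5097, -0.1496, 0.2449]
ee_rot: [-3.11, -0.438, 0.001]
force: [-0.4, 0.2, 0.6]
opening: 0.0855
grip_force: 0.0
```

Run:
```python
from h import *
o=arm.get_obs(); c=cal("wrist")
Rt=R.from_rotvec(o["ee_rot"]).as_matrix(); p=np.array(o["tcp_pos"])
print(o["time"],p,np.degrees(np.arctan2(Rt[1,0],Rt[0,0])))
for P in [(.561,.037,.1975),(.538,-.123,.1),(.443,-.339,.15)]: print(proj("wrist",P,c))
save("wrist","w1",None,1.5)
np.savez("pics/w1.npz",K=c[0],T=c[1])
```

```text
2.025 [ 0.50974499 -0.14963827  0.24485227] 16.0458822824268
[[-75.73497286  39.81935931]]
[[239.3516837  143.46201271]]
[[457.72797173 334.81779844]]
```

View pics/w1.png

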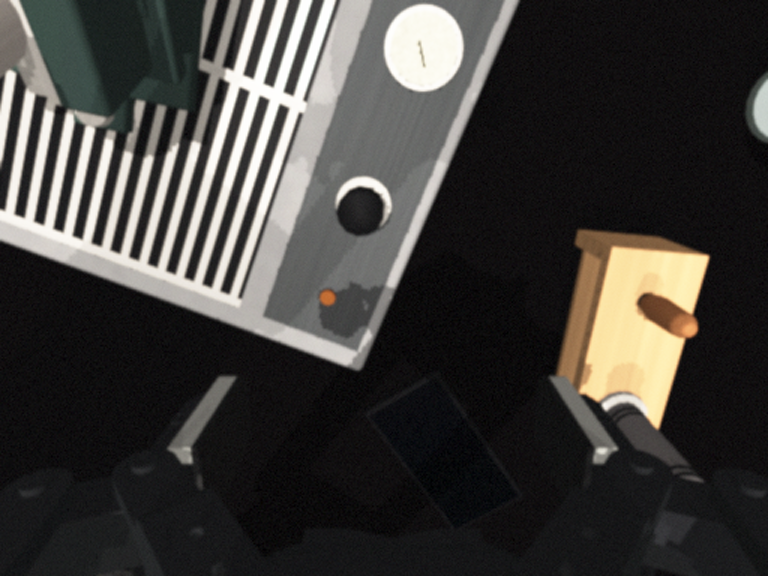

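step_arm(rows=[{"x":37,"y":-17,"z":30,"roll":0,"claw":1},{"x":0,"y":0,"z":40,"roll":0,"claw":1},{"x":0,"y":0,"z":40,"roll":0,"claw":1},{"x":0,"y":0,"z":30,"roll":0,"claw":1},{"x":0,"y":0,"z":17,"roll":0,"claw":1}], newtons=30)

```text
time: 2.7
tcp_pos: [0.5382, -0.1259, 0.0863]
ee_rot: [-3.111, -0.432, 0.004]
force: [-0.4, 0.2, -0.0]
opening: 0.0855
grip_force: 0.0
```

step_arm(rows=[{"x":0,"y":0,"z":0,"roll":0,"claw":-1},{"x":0,"y":0,"z":0,"roll":0,"claw":-1},{"x":0,"y":0,"z":0,"roll":0,"claw":-1},{"x":0,"y":0,"z":0,"roll":0,"claw":-1},{"x":0,"y":0,"z":0,"roll":0,"claw":-1}])

```text
time: 3.32
tcp_pos: [0.54, -0.1222, 0.0902]
ee_rot: [-3.107, -0.434, -0.001]
force: [-6.7, 16.0, 12.8]
opening: 0.0259
grip_force: 29.4
```

step_arm(rows=[{"x":0,"y":0,"z":-5,"roll":0,"claw":-1},{"x":0,"y":0,"z":-5,"roll":0,"claw":-1},{"x":0,"y":0,"z":-5,"roll":0,"claw":-1},{"x":0,"y":0,"z":-5,"roll":0,"claw":-1},{"x":0,"y":0,"z":0,"roll":0,"claw":-1}])

```text
time: 3.95
tcp_pos: [0.5389, -0.1224, 0.1058]
ee_rot: [-3.107, -0.434, 0.002]
force: [6.7, 9.2, -19.8]
opening: 0.0254
grip_force: 33.4
```

Run:
```python
from h import *
o=arm.get_obs(); print(o["tcp_pos"],o["force"],o["opening"],o["grip_force"])
```

```text
[ 0.53890539 -0.12236925  0.10575493] [  6.72993821   9.18974119 -19.8207915 ] 0.02538942536538092 33.4017341278377
```

step_arm(rows=[{"x":0,"y":0,"z":0,"roll":0,"claw":1},{"x":0,"y":0,"z":0,"roll":0,"claw":1},{"x":0,"y":0,"z":0,"roll":0,"claw":1},{"x":0,"y":0,"z":-5,"roll":0,"claw":1},{"x":0,"y":0,"z":-20,"roll":0,"claw":1}])

```text
time: 4.58
tcp_pos: [0.5389, -0.1251, 0.1331]
ee_rot: [-3.111, -0.433, 0.003]
force: [-0.6, 0.3, 0.5]
opening: 0.0854
grip_force: 0.0
```

step_arm(rows=[{"x":0,"y":0,"z":-38,"roll":-10,"claw":1},{"x":0,"y":0,"z":-38,"roll":-10,"claw":1},{"x":0,"y":0,"z":-38,"roll":-10,"claw":1},{"x":0,"y":0,"z":-38,"roll":-10,"claw":1},{"x":0,"y":0,"z":-38,"roll":-10,"claw":1}])

```text
time: 5.2
tcp_pos: [0.5397, -0.1253, 0.3266]
ee_rot: [2.631, 1.714, 0.002]
force: [-0.1, -0.9, 0.4]
opening: 0.0855
grip_force: 0.0
```

step_arm(rows=[{"x":0,"y":0,"z":0,"roll":-10,"claw":1},{"x":0,"y":0,"z":0,"roll":-10,"claw":1},{"x":0,"y":0,"z":0,"roll":-10,"claw":1},{"x":0,"y":0,"z":0,"roll":-10,"claw":1},{"x":49,"y":22,"z":0,"roll":0,"claw":1}])

```text
time: 5.82
tcp_pos: [0.5475, -0.0743, 0.3251]
ee_rot: [1.894, 2.504, -0.0]
force: [0.9, 0.7, -0.7]
opening: 0.0853
grip_force: 0.0
```

step_arm(rows=[{"x":49,"y":22,"z":0,"roll":0,"claw":1},{"x":49,"y":22,"z":0,"roll":0,"claw":1},{"x":0,"y":0,"z":0,"roll":0,"claw":1},{"x":0,"y":0,"z":0,"roll":0,"claw":1},{"x":0,"y":0,"z":0,"roll":0,"claw":1}])

```text
time: 6.45
tcp_pos: [0.5631, 0.0329, 0.3239]
ee_rot: [1.895, 2.505, 0.0]
force: [-0.5, 0.4, -0.2]
opening: 0.0851
grip_force: 0.0
```

Run:
```python
from h import *
o=arm.get_obs(); c=cal("wrist")
Rt=R.from_rotvec(o["ee_rot"]).as_matrix(); p=np.array(o["tcp_pos"])
print(o["time"],p,np.degrees(np.arctan2(Rt[1,0],Rt[0,0])))
uv=proj("wrist",(.561,.037,.1975),c)[0];print(uv)
np.savez("pics/w2.npz",K=c[0],T=c[1])
u,v=np.clip(int(uv[0])-100,0,312),np.clip(int(uv[1])-75,0,234);print(u,v)
save("wrist","w2",(u,v,u+200,v+150),4)
a=arm.get_image("top");cv2.imwrite("pics/top1.png",a[:,:,::-1])
```

```text
6.45 [0.56310309 0.03289425 0.32393149] 105.77116474972028
[258.76199384 181.76825284]
158 106
```

View pics/w2.png

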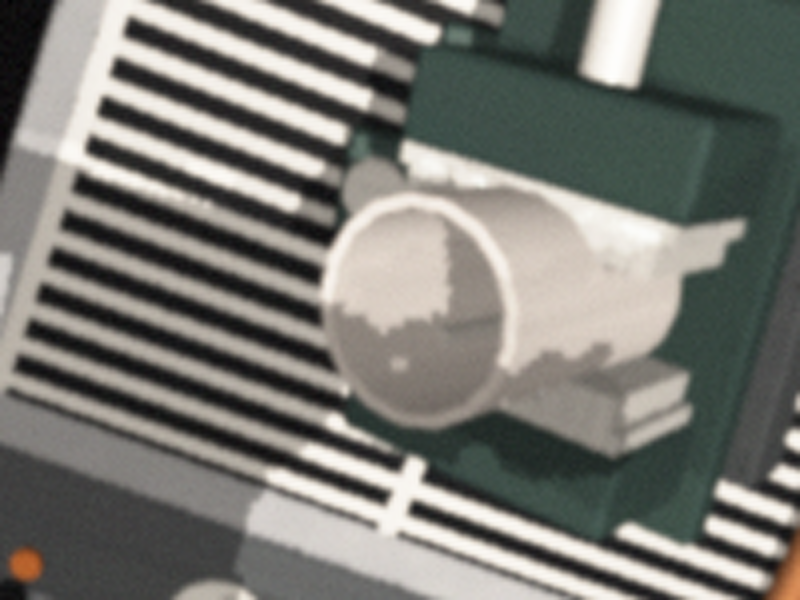

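```bash
cat >> h.py <<'E'
def L(f): d=np.load(f); return d["K"],d["T"]
E
python3 - <<'E'
from h import *
from scipy.optimize import brentq,least_squares
w=L("pics/w2.npz"); W=lambda u,v:(158+u/4,106+v/4)
t=lambda u,v:(185+u/3.7,140+v/3.7); s=lambda u,v:(175+u/4.1,125+v/4.1)
p,e=tri([ray("top",t(220,234)),ray("side",s(387,244)),ray(0,W(419,310),w)]);print("mouth",p,e)
p2,e=tri([ray("side",s(387,244)),ray(0,W(419,310),w)]);print("mouth side+w",p2,e)
kx=proj(0,(.541,-.123,.115),w);print("knob on w2",kx)
def az(c,a,b,n):
    N=np.cross(ray(n,a,c)[1],ray(n,b,c)[1]); f=lambda ph:N@[-np.sin(.6109)*np.cos(ph),-np.sin(.6109)*np.sin(ph),np.cos(.6109)]
    g=np.radians(np.arange(-60,61)); v=[f(x) for x in g]
    return [np.degrees(brentq(f,g[i],g[i+1])) for i in range(120) if v[i]*v[i+1]<0]
print("jaw",az(w,W(400,145),W(690,222),0)," tube upper silh",az(w,W(430,190),W(515,187),0),"tube lower",az(w,W(480,412),W(612,350),0))
# axis from mouth ellipse centre to tube bottom visible? circle fit
pts=[(322,295),(415,191),(425,428),(517,320),(345,230),(345,372),(490,398),(487,228)]
def res(q):
    c=q[:3];ph=q[3];n=np.array([-np.sin(.6109)*np.cos(ph),-np.sin(.6109)*np.sin(ph),np.cos(.6109)])
    r=[]
    for a in pts:
        o,d=ray(0,W(*a),w); X=o+d*((c-o)@n)/(d@n); r.append(np.linalg.norm(X-c)-.024)
    return np.array(r)*1000
q=least_squares(res,[*p,0.0]);print(q.x,np.degrees(q.x[3]),np.round(q.fun,1))
for ph in (-6,0,4):
    print(ph,np.round(res([*p,np.radians(ph)]),1),np.round(res([*p2,np.radians(ph)]),1))
E
```

```text
mouth [0.56246383 0.03685752 0.19725175] [np.float64(0.00180544988350482), np.float64(0.00029802397184227735), np.float64(0.0020909454496697514)]
mouth side+w [0.56351076 0.03597234 0.19647298] [np.float64(0.0011010197684998267), np.float64(0.0011010197684998588)]
knob on w2 [[206.65175156 283.6279883 ]]
jaw [np.float64(-11.614022693742607)]  tube upper silh [np.float64(2.1176738130055757)] tube lower [np.float64(11.884576950929324)]
[0.56403866 0.03591049 0.1962202  0.08494126] 4.866775479096055 [ 0.3  0.2  0.4 -0.4 -0.3 -0.4 -0.   0.2]
-6 [-1.9 -1.   1.   0.6 -1.7 -2.6  1.8 -0.6] [-0.8  0.   0.2 -0.3 -0.3 -2.3  0.7 -0.5]
0 [-1.6 -1.   1.1  0.8 -2.  -1.8  1.7 -0. ] [-0.5 -0.   0.3 -0.  -0.6 -1.5  0.5  0. ]
4 [-1.4 -0.9  1.3  1.  -2.2 -1.3  1.5  0.4] [-0.4  0.   0.5  0.1 -0.8 -1.   0.4  0.4]
```

step_arm(rows=[{"x":-40.6,"y":-27,"z":0,"roll":0,"claw":1},{"x":-40.6,"y":-27,"z":0,"roll":0,"claw":1},{"x":-40.6,"y":-27,"z":0,"roll":0,"claw":1},{"x":-40.6,"y":-27,"z":0,"roll":0,"claw":1},{"x":-40.6,"y":-27,"z":0,"roll":0,"claw":1}], newtons=30)

```text
time: 7.18
tcp_pos: [0.4876, -0.2002, 0.3235]
ee_rot: [1.895, 2.505, -0.0]
force: [0.6, 0.5, -0.1]
opening: 0.0852
grip_force: 0.0
```

step_arm(rows=[{"x":-40.6,"y":-27,"z":0,"roll":0,"claw":1},{"x":-40.6,"y":-27,"z":0,"roll":0,"claw":1},{"x":-40.6,"y":-27,"z":0,"roll":0,"claw":1},{"x":0,"y":0,"z":50,"roll":5.3,"claw":1},{"x":0,"y":0,"z":50,"roll":0,"claw":1}])

```text
time: 7.8
tcp_pos: [0.4433, -0.3392, 0.2228]
ee_rot: [2.012, 2.41, -0.0]
force: [0.4, -0.2, -1.0]
opening: 0.0851
grip_force: 0.0
```

step_arm(rows=[{"x":0,"y":0,"z":0,"roll":0,"claw":1},{"x":0,"y":0,"z":0,"roll":0,"claw":1},{"x":0,"y":0,"z":0,"roll":0,"claw":1},{"x":0,"y":0,"z":0,"roll":0,"claw":1},{"x":0,"y":0,"z":0,"roll":0,"claw":1}])

```text
time: 8.43
tcp_pos: [0.4445, -0.3375, 0.2243]
ee_rot: [2.006, 2.415, -0.0]
force: [0.6, 0.0, -0.9]
opening: 0.0857
grip_force: 0.0
```

Run:
```python
from h import *
o=arm.get_obs(); c=cal("wrist")
Rt=R.from_rotvec(o["ee_rot"]).as_matrix(); p=np.array(o["tcp_pos"])
print(o["time"],p,np.degrees(np.arctan2(Rt[1,0],Rt[0,0])))
print(proj("wrist",[(.4435,-.3385,.152),(.4435,-.3385,.068)],c))
print(Rt.T@(np.array([.4435,-.3385,.11])-p))
np.savez("pics/w3.npz",K=c[0],T=c[1])
save("wrist","w3",(100,100,420,340),2)
```

```text
8.425 [ 0.44451222 -0.33749816  0.22434294] 100.57302803187947
[[257.65388608 211.84644338]
 [258.55802561 178.47583975]]
[-0.00065532 -0.00128385  0.11434272]
```

View pics/w3.png

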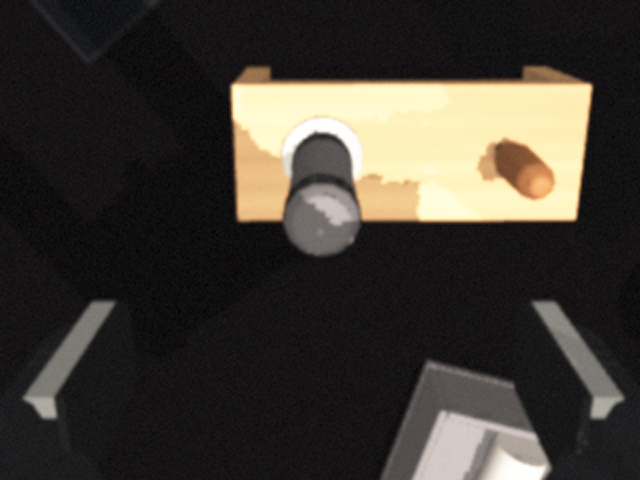

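step_arm(rows=[{"x":1.1,"y":0.8,"z":30,"roll":0,"claw":1},{"x":0,"y":0,"z":35,"roll":0,"claw":1},{"x":0,"y":0,"z":30,"roll":0,"claw":1},{"x":0,"y":0,"z":19,"roll":0,"claw":1},{"x":0,"y":0,"z":0,"roll":0,"claw":1}], newtons=30)

```text
time: 9.1
tcp_pos: [0.4439, -0.3353, 0.1078]
ee_rot: [-2.006, -2.414, -0.0]
force: [1.0, 1.7, 1.0]
opening: 0.0856
grip_force: 0.0
```

step_arm(rows=[{"x":0,"y":0,"z":0,"roll":0,"claw":-1},{"x":0,"y":0,"z":0,"roll":0,"claw":-1},{"x":0,"y":0,"z":0,"roll":0,"claw":-1},{"x":0,"y":0,"z":0,"roll":0,"claw":-1},{"x":0,"y":0,"z":0,"roll":0,"claw":-1}])

```text
time: 9.72
tcp_pos: [0.4451, -0.3365, 0.1101]
ee_rot: [2.007, 2.415, -0.0]
force: [-1.3, 0.0, 5.7]
opening: 0.0255
grip_force: 30.9
```

step_arm(rows=[{"x":0,"y":0,"z":-25,"roll":0,"claw":-1},{"x":0,"y":0,"z":-40,"roll":0,"claw":-1},{"x":0,"y":0,"z":-4,"roll":0,"claw":-1},{"x":22,"y":-5,"z":0,"roll":0,"claw":-1},{"x":22,"y":-5,"z":0,"roll":0,"claw":-1}], newtons=30)

```text
time: 10.35
tcp_pos: [0.4259, -0.2937, 0.1766]
ee_rot: [-2.007, -2.414, -0.0]
force: [0.9, 0.7, -1.5]
opening: 0.0252
grip_force: 30.4
```

step_arm(rows=[{"x":22,"y":0,"z":0,"roll":0,"claw":-1},{"x":0,"y":0,"z":30,"roll":0,"claw":-1},{"x":0,"y":0,"z":32,"roll":0,"claw":-1},{"x":-8,"y":0,"z":0,"roll":0,"claw":-1},{"x":-8,"y":0,"z":0,"roll":0,"claw":-1}], newtons=20)

```text
time: 10.98
tcp_pos: [0.4259, -0.2894, 0.1166]
ee_rot: [-2.008, -2.416, 0.0]
force: [-0.8, 0.3, -2.0]
opening: 0.0254
grip_force: 30.4
```

step_arm(rows=[{"x":-6,"y":0,"z":0,"roll":0,"claw":-1},{"x":-6,"y":0,"z":0,"roll":0,"claw":-1},{"x":-6,"y":0,"z":0,"roll":0,"claw":-1},{"x":-6,"y":0,"z":0,"roll":0,"claw":-1},{"x":-6,"y":0,"z":0,"roll":0,"claw":-1}])

```text
time: 11.6
tcp_pos: [0.4314, -0.3176, 0.1165]
ee_rot: [-2.007, -2.416, -0.003]
force: [1.2, 5.6, -2.6]
opening: 0.0253
grip_force: 27.2
```

Run:
```python
from h import *
o=arm.get_obs()
print(o["time"],o["tcp_pos"],np.round(o["force"],1),o["opening"],o["grip_force"])
im=arm.get_image("side");cv2.imwrite("pics/s3.png",im[:,:,::-1])
uv=proj("side",o["tcp_pos"])[0]; print(uv)
u,v=int(uv[0])-50,int(uv[1])-50
cv2.imwrite("pics/s3z.png",cv2.resize(im[v:v+100,u:u+100,::-1],(560,560),interpolation=cv2.INTER_CUBIC))
```

```text
11.6 [ 0.43144563 -0.31764788  0.11651039] [ 1.2  5.6 -2.6] 0.025254288178133487 27.153132408857346
[338.50587905 152.66944371]
```

View pics/s3z.png

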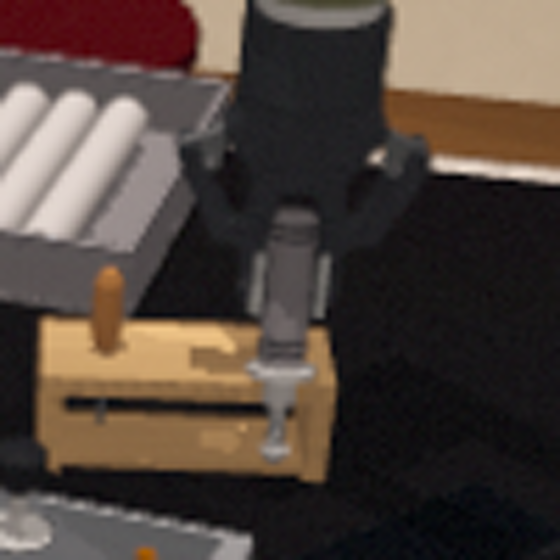

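step_arm(rows=[{"x":-5,"y":0,"z":0,"roll":0,"claw":-1},{"x":-5,"y":0,"z":0,"roll":0,"claw":-1},{"x":-5,"y":0,"z":0,"roll":0,"claw":-1},{"x":-5,"y":0,"z":0,"roll":0,"claw":-1},{"x":-3,"y":0,"z":0,"roll":0,"claw":-1}])

```text
time: 12.28
tcp_pos: [0.4352, -0.3403, 0.1161]
ee_rot: [-2.007, -2.415, -0.001]
force: [-0.7, 6.0, -0.8]
opening: 0.0252
grip_force: 27.2
```

Run:
```python
from h import *
o=arm.get_obs()
print(o["time"],o["tcp_pos"],np.round(o["force"],1),o["opening"],o["grip_force"])
for n in("side","top"):
    im=arm.get_image(n);cv2.imwrite(f"pics/{n}4.png",im[:,:,::-1])
    uv=proj(n,o["tcp_pos"])[0]; print(uv)
    u,v=int(uv[0])-40,int(uv[1])-40
    z=cv2.resize(im[v:v+80,u:u+80,::-1],(400,400),interpolation=cv2.INTER_CUBIC)
    A=z if n=="side" else np.hstack([A,z]); print(n,u,v)
cv2.imwrite("pics/st4.png",A)
```

```text
12.275 [ 0.43518785 -0.34030203  0.11612891] [-0.7  6.  -0.8] 0.025193063733660523 27.218723818659782
[338.01489277 149.27738268]
side 298 109
[379.64120861 248.15998064]
top 339 208
```

View pics/st4.png

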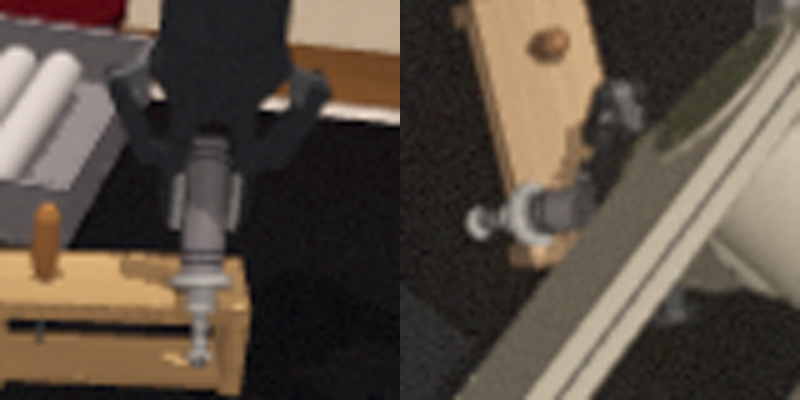

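Run:
```python
from h import *
p=np.array(arm.get_obs()["tcp_pos"]);G=p+[0,0,.005]
b,e=tri([ray("side",(298+200/5,109+352/5)),ray("top",(339+79/5,208+220/5))])
c,e2=tri([ray("side",(298+201/5,109+284/5)),ray("top",(339+133/5,208+214/5))])
xt=np.array([-.183,.983,0])
for n,q in(("blade",b),("collar",c)):
    d=q-G;print(n,np.round(q*1e3,1),"from G: dist",np.linalg.norm(d)*1e3,"tilt",np.degrees(np.arctan2(d@xt,-d[2])),"lateral",np.cross(xt,[0,0,1])@d*1e3)
d=b-c;print("tilt bc",np.degrees(np.arctan2(d@xt,-d[2])),np.linalg.norm(d),e,e2)
```

```text
blade [ 423.8 -286.3   42. ] from G: dist 96.89161290541621 tilt 34.98836567449448 lateral -1.328692047052149
collar [ 428.  -310.3   75.6] from G: dist 55.37066211153784 tilt 34.30365895008942 lateral -1.6575324633260287
tilt bc 35.9005255051563 0.04154717759021671 [np.float64(0.0015253046874907222), np.float64(0.0015253046874907368)] [np.float64(0.00044794896738707435), np.float64(0.00044794896738709034)]
```

step_arm(rows=[{"x":0,"y":0,"z":0,"roll":0,"claw":-1},{"x":0,"y":0,"z":0,"roll":0,"claw":-1},{"x":4,"y":0,"z":-10,"roll":0,"claw":-1},{"x":0,"y":0,"z":-44,"roll":0,"claw":-1},{"x":0,"y":0,"z":-50,"roll":0,"claw":-1}], newtons=100)

```text
time: 13.0
tcp_pos: [0.4343, -0.337, 0.2216]
ee_rot: [2.008, 2.416, -0.001]
force: [0.9, -0.1, -1.5]
opening: 0.0243
grip_force: 98.2
```

step_arm(rows=[{"x":0,"y":0,"z":-50,"roll":10.6,"claw":-1},{"x":0,"y":0,"z":-50,"roll":10.6,"claw":-1},{"x":0,"y":0,"z":0,"roll":10.6,"claw":-1},{"x":0,"y":0,"z":0,"roll":10.6,"claw":-1},{"x":0,"y":0,"z":0,"roll":10.6,"claw":-1}])

```text
time: 13.62
tcp_pos: [0.4348, -0.3375, 0.3217]
ee_rot: [2.876, 1.256, 0.001]
force: [0.2, 0.0, -1.3]
opening: 0.024
grip_force: 98.3
```

step_arm(rows=[{"x":0,"y":0,"z":0,"roll":10.6,"claw":-1},{"x":0,"y":0,"z":0,"roll":10.6,"claw":-1},{"x":0,"y":0,"z":0,"roll":10.6,"claw":-1},{"x":0,"y":0,"z":0,"roll":10.6,"claw":-1},{"x":0,"y":0,"z":0,"roll":0,"claw":-1}])

```text
time: 14.25
tcp_pos: [0.4347, -0.3373, 0.3213]
ee_rot: [3.136, 0.143, 0.002]
force: [0.1, -0.3, -2.5]
opening: 0.0244
grip_force: 98.3
```

```bash
cat >> h.py <<'E'
def st():
    o=arm.get_obs();Rt=R.from_rotvec(o["ee_rot"]).as_matrix();p=np.array(o["tcp_pos"])
    print(round(o["time"],2),np.round(p*1e3,1),"yaw",round(np.degrees(np.arctan2(Rt[1,0],Rt[0,0])),2),np.round(o["force"],1),round(o["opening"],4),round(o["grip_force"],1),np.round(o["joint_positions"],2))
    return p,Rt
E
python3 - <<'E'
from h import *
p,Rt=st(); print(Rt.T@(np.array([.4875,.0304,.2826])-p)*1e3)
E
```

```text
14.25 [ 434.7 -337.3  321.3] yaw 5.21 [ 0.1 -0.3 -2.5] 0.0244 98.3 [-0.75 -0.03  1.51 -0.    1.65  0.73]
[  85.88248257 -361.51957039   38.10785851]
```

step_arm(rows=[{"x":10.7,"y":-45,"z":0,"roll":0,"claw":-1},{"x":10.7,"y":-45,"z":0,"roll":0,"claw":-1},{"x":10.7,"y":-45,"z":0,"roll":0,"claw":-1},{"x":10.7,"y":-45,"z":0,"roll":0,"claw":-1},{"x":10.7,"y":-45,"z":0,"roll":0,"claw":-1}])

```text
time: 14.88
tcp_pos: [0.4679, -0.1068, 0.321]
ee_rot: [3.137, 0.149, 0.003]
force: [0.8, -0.3, -2.3]
opening: 0.024
grip_force: 98.5
```

step_arm(rows=[{"x":10.7,"y":-45,"z":0,"roll":0,"claw":-1},{"x":10.7,"y":-45,"z":0,"roll":0,"claw":-1},{"x":11,"y":-46.5,"z":0,"roll":0.7,"claw":-1},{"x":0,"y":0,"z":20,"roll":0,"claw":-1},{"x":0,"y":0,"z":18,"roll":0,"claw":-1}])

```text
time: 15.5
tcp_pos: [0.4876, 0.0306, 0.2814]
ee_rot: [3.138, 0.128, 0.0]
force: [-0.4, 0.1, -2.7]
opening: 0.0244
grip_force: 98.9
```

step_arm(rows=[{"x":0,"y":0,"z":0,"roll":0,"claw":-1},{"x":0,"y":0,"z":0,"roll":0,"claw":-1},{"x":0,"y":0,"z":0,"roll":0,"claw":-1},{"x":0,"y":0,"z":0,"roll":0,"claw":-1},{"x":0,"y":0,"z":0,"roll":0,"claw":-1}])

```text
time: 16.12
tcp_pos: [0.4879, 0.0307, 0.2826]
ee_rot: [3.139, 0.122, 0.001]
force: [-0.7, 0.3, -2.8]
opening: 0.0241
grip_force: 98.8
```

Run:
```python
from h import *
p,Rt=st(); print(Rt.T@(np.array([.4875,.0304,.2826])-p)*1e3)
tip=np.array([546.4,35,203.2])/1e3; M=np.array([.5632,.0363,.1966])
A=[]
for n in("side","top"):
    im=arm.get_image(n);cv2.imwrite(f"pics/{n}5.png",im[:,:,::-1])
    uv=proj(n,tip)[0]; print(n,uv,proj(n,M)[0])
    u,v=int(uv[0])-28,int(uv[1])-40; print(u,v)
    A.append(cv2.resize(im[v:v+80,u:u+56,::-1],None,fx=7,fy=7,interpolation=cv2.INTER_CUBIC))
cv2.imwrite("pics/st5.png",np.hstack(A))
```

```text
16.12 [487.9  30.7 282.6] yaw 4.45 [-0.7  0.3 -2.8] 0.0241 98.8 [-0.04 -0.19  1.73 -0.    1.6   1.45]
[-0.38420155  0.31176982  0.03185707]
side [276.28951845 182.80160616] [269.01359979 184.53497192]
248 142
top [245.34575105 208.34174481] [244.79855956 202.3295741 ]
217 168
```

View pics/st5.png

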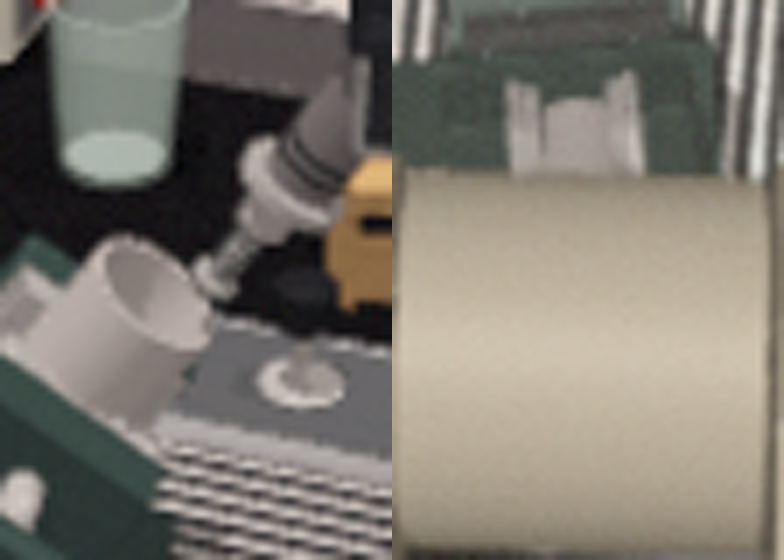

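Run:
```python
from h import *
p,Rt=st(); c=cal("wrist"); np.savez("pics/w6.npz",K=c[0],T=c[1])
im=arm.get_image("wrist"); cv2.imwrite("pics/w6raw.png",im[:,:,::-1])
ph=np.radians(4.5); zt=np.array([-np.sin(.6109)*np.cos(ph),-np.sin(.6109)*np.sin(ph),np.cos(.6109)]); xt=np.array([np.cos(.6109)*np.cos(ph),np.cos(.6109)*np.sin(ph),np.sin(.6109)]); yt=np.cross(zt,xt)
M=np.array([.5632,.0363,.1966]); a=np.linspace(0,2*np.pi,73)
circ=lambda r:np.array([M+r*(np.cos(t)*xt+np.sin(t)*yt) for t in a])
tip=p+[0,0,.005]-.103*zt; print("tip in tube",[(tip-M)@v*1e3 for v in(xt,yt,zt)])
for r in(.024,.021): print("pred",np.round(cv2.fitEllipse(proj(0,circ(r),c).astype(np.float32)),1) if 0 else cv2.fitEllipse(proj(0,circ(r),c).astype(np.float32)))
print("tip px",proj(0,tip,c),"collar",proj(0,tip+.053*zt,c))
g=cv2.GaussianBlur(cv2.cvtColor(im,cv2.COLOR_RGB2GRAY),(3,3),0)
for lo,hi in((30,80),(60,150)):
    E=cv2.Canny(g,lo,hi); cs,_=cv2.findContours(E,cv2.RETR_LIST,cv2.CHAIN_APPROX_NONE)
    for k in cs:
        if len(k)<40: continue
        e=cv2.fitEllipse(k)
        if 40<max(e[1])<110 and min(e[1])>30: print(lo,len(k),np.round([*e[0],*e[1],e[2]],1))
# radial profile edges: brightness along spokes about predicted centre
m=proj(0,M,c)[0]; print(m)
for k in range(0,72,6):
    P=np.array([M+r/1e3*(np.cos(a[k])*xt+np.sin(a[k])*yt) for r in range(15,32)]); q=proj(0,P,c)
    print(int(np.degrees(a[k])),[int(cv2.getRectSubPix(g,(1,1),(float(u),float(v)))[0,0]) for u,v in q])
```

```text
16.23 [487.8  30.9 282.5] yaw 4.46 [-0.4 -0.5 -2.5] 0.0241 98.8 [-0.04 -0.19  1.73  0.    1.6   1.45]
tip in tube [np.float64(-9.815477970991799), np.float64(0.4896354570322962), np.float64(14.80209432934203)]
pred ((261.2330627441406, 89.98685455322266), (65.62966918945312, 76.80645751953125), 89.92060852050781)
pred ((261.2337646484375, 90.70442199707031), (57.309566497802734, 67.13751220703125), 89.92074584960938)
tip px [[260.47169205 120.81326466]] collar [[260.401627   187.34290484]]
30 821 [261.4 287.2  77.4 100.7   0.5]
30 287 [250.7 237.7  52.5 107.3  25.3]
30 86 [261.  196.3  33.5  53.5  89.4]
30 145 [262.  179.2  40.5  66.   92.6]
30 352 [162.9 153.   31.5  41.6 162. ]
30 308 [260.2  90.9  57.7  68.2  91. ]
30 1371 [140.5 107.   51.3  97.5   0.7]
30 138 [444.6  28.   44.8  54.2  31.6]
30 142 [444.7  28.   45.4  54.5  30.6]
60 811 [261.1 288.2  77.4  98.3 178.7]
60 287 [250.7 237.7  52.5 107.3  25.3]
60 86 [261.  196.3  33.5  53.5  89.4]
60 48 [274.2 197.9  67.7 101.4 119.2]
60 352 [162.9 153.   31.5  41.6 162. ]
60 294 [260.2  90.9  57.8  68.1  91. ]
60 1371 [140.5 107.   
[... 498 characters left out ...]
60, 61]
119 [189, 185, 179, 174, 170, 166, 170, 192, 210, 204, 191, 198, 213, 197, 143, 82, 55]
150 [207, 207, 206, 206, 205, 204, 207, 215, 215, 188, 131, 77, 67, 80, 108, 139, 174]
180 [196, 168, 150, 157, 179, 196, 203, 204, 203, 193, 164, 120, 100, 114, 126, 113, 93]
210 [208, 208, 207, 205, 204, 205, 211, 219, 210, 163, 88, 43, 47, 81, 114, 138, 147]
239 [192, 190, 186, 181, 175, 178, 198, 210, 178, 99, 42, 63, 127, 176, 183, 159, 101]
270 [179, 172, 161, 152, 140, 141, 182, 209, 181, 96, 54, 60, 61, 61, 61, 60, 61]
300 [190, 182, 169, 148, 128, 139, 190, 216, 197, 149, 101, 66, 61, 61, 61, 61, 61]
330 [143, 141, 139, 138, 136, 155, 196, 220, 215, 196, 188, 184, 180, 178, 178, 176, 173]
```

Run:
```python
from h import *
g=cv2.cvtColor(cv2.imread("pics/w6raw.png"),cv2.COLOR_BGR2GRAY)
for v in range(98,172,2): print(v,*[f"{x:3d}" for x in g[v,238:286:2]])
c=L("pics/w6.npz"); p=np.array([.4878,.0309,.2875]); ph=np.radians(4.5)
zt=np.array([-np.sin(.6109)*np.cos(ph),-np.sin(.6109)*np.sin(ph),np.cos(.6109)]);xt=np.array([np.cos(.6109)*np.cos(ph),np.cos(.6109)*np.sin(ph),np.sin(.6109)]);yt=np.cross(zt,xt)
tip=p-.103*zt; a=np.linspace(0,2*np.pi,60)
for s,r in((0,1),(7,8),(10,8),(10,4),(35,4),(35,9),(50,9),(50,18.5),(56,18.5)):
    q=proj(0,np.array([tip+s/1e3*zt+r/1e3*(np.cos(t)*xt+np.sin(t)*yt) for t in a]),c); print(s,r,np.round([q[:,0].min(),q[:,0].max(),q[:,1].min(),q[:,1].max()],1))
```

```text
98 176 187 189 193 200 205 209 207 214 213 219 216 215 213 210 215 211 213 211 204 201 194 192 183
100 175 189 188 194 200 208 208 208 211 216 216 217 213 213 212 213 209 209 208 206 199 194 192 188
102 175 186 191 192 202 204 207 208 213 217 218 216 215 211 213 214 213 209 209 203 198 193 189 187
104 176 185 190 195 199 207 210 208 213 216 216 216 214 212 212 212 212 208 208 203 197 194 189 188
106 176 187 192 193 201 204 208 209 210 215 215 215 213 210 212 212 209 209 208 204 198 196 188 185
108 180 188 189 195 201 205 207 205 212 216 216 216 213 211 211 211 211 209 205 203 198 194 189 185
110 178 187 191 196 202 207 207 208 211 216 216 215 212 211 210 211 209 210 208 203 200 195 190 185
112 193 190 193 193 202 206 208 205 215 215 215 201 209 209 210 212 211 207 206 202 198 194 195 207
114 220 204 192 194 201 208 208 209 213 213 203 140 167 207 190 196 209 207 206 201 198 202 216 219
116 230 222 218 203 206 207 208 207 200 199 192 149 169 192 176 193 206 207 207 207 215 224 212 188
118 250 219 209 221 224 221 213 195 188 192 198 198 196 193 185 178 172 194 222 227 220 194 120 147
1
[... 2181 characters left out ...]
9 186 179 174 171
164 183 202 207 207 204 203 205 205 205 206 207 200 200 200 201 200 203 208 208 209 210 204 194 176
166 199 208 203 203 204 203 204 204 203 203 198 200 198 201 203 207 206 206 207 207 210 209 210 204
168 205 202 201 203 203 206 202 202 196 192 179 179 188 198 199 199 202 203 206 207 209 208 208 207
170 202 205 205 205 202 193 176 163 146 127 119 122 122 124 132 136 147 172 197 209 207 210 209 206
0 1 [258.8 262.  119.5 122. ]
7 8 [247.3 273.5 118.  138. ]
10 8 [247.2 273.6 121.3 141.4]
10 4 [253.8 267.  126.6 136.6]
35 4 [253.2 267.5 157.1 166.9]
35 9 [244.2 276.5 150.6 172.7]
50 9 [243.3 277.3 171.7 193.2]
50 18.5 [225.3 295.3 158.8 203.2]
56 18.5 [224.5 296.1 168.  211.9]
```

Run:
```python
from h import *
c=L("pics/w6.npz"); p=np.array([.4878,.0309,.2875]); ph=np.radians(4.5)
zt=np.array([-np.sin(.6109)*np.cos(ph),-np.sin(.6109)*np.sin(ph),np.cos(.6109)]);xt=np.array([np.cos(.6109)*np.cos(ph),np.cos(.6109)*np.sin(ph),np.sin(.6109)]);yt=np.cross(zt,xt)
tip=p-.103*zt
s=lambda u,v:(248+u/7,142+v/7); inv=lambda q:np.round((q-[248,142])*7,0)
for n,d in(("tip",0),("rim",.0085),("sleeve",.035),("collar",.053)): print(n,inv(proj("side",tip+d*zt)[0]),np.round(proj(0,tip+d*zt,c)[0],1))
M=np.array([.5632,.0369,.198]); 
for t in(0,90,180,270): q=M+.024*(np.cos(np.radians(t))*xt+np.sin(np.radians(t))*yt); print(t,inv(proj("side",q)[0]))
b,e=tri([ray("side",s(216,279)),ray(0,(262,128.5),c)]); d=b-(tip+.0085*zt); print("rim diff tube axes mm",[round(d@v*1e3,1) for v in(xt,yt,zt)],np.round(d*1e3,1),e[0]*1e3)
# side silhouette from difference with the initial picture
a0=cv2.imread("pics/s0.png").astype(int);a1=cv2.imread("pics/side5.png").astype(int)
D=np.abs(a0-a1).sum(2)[172:192,268:300]
for i,r in enumerate(D): print(172+i,*[f"{x:3d}" for x in r])
```

```text
tip [197. 287.] [260.4 120.8]
rim [212. 270.] [260.4 130. ]
sleeve [261. 217.] [260.4 162.1]
collar [294. 180.] [260.3 187.3]
0 [ 88. 254.]
90 [135. 334.]
180 [205. 336.]
270 [158. 258.]
rim diff tube axes mm [np.float64(-2.8), np.float64(-1.1), np.float64(-3.3)] [-0.3 -1.2 -4.3] 0.8449115478158677
172   4   2  12   9   5   7   6   8   5  10  12  14   3 118 306 391 304 297 301 328 317 325 373 420 441 418 225  74  57  10   4   2
173   7   7   3  14   3   3   4   3   4   6   4   6   9 110 258 358 289 292 290 277 294 288 280 296 341 403 277  65  42   2   1   4
174   1  18   7   4   4   4  19   9   4  27  14   2  21  90 215 290 311 294 301 292 274 238 201 248 249 242 120  22   3   3   3   3
175   8   6   4  10   6   8  10  11   8  10   4  15  67 178 235 236 305 276 287 275 223 107  18  63  79 109  39   1   3   2   2   3
176  36  35   7   3   6   5   7   6   4   3   5  65 185 290 251 210 191 214 226 227 142   2   9   9   3   7   5   3   3   1   2   2
177  38  38  32  19   4  11   5   7   4   4  49 139 280 347 230 239 198  46  11   4   8  10  17   8  14  16   8   2   3   2   5   5
178   1 
[... 1139 characters left out ...]
  55  46  54  42  54  65  48   5  12   5
187   8   3   9   9   9  10   9  14  29 105 107   0   2   7   2   4   3   2   9  41  45  41  56  50  59  52  54  42  24   5   7   6
188  23  13  13   8  10  12  15  11  43 176 170   1   4   1   1   0   3   2  17 105   2  49  41  42  53  42  41  20   8   3   3   4
189  23  31  24  15  16  13  14  18  48 140 115   3   2   1   5   1   3   1  40 268 140  38  26  35  12  53  68  31   6  10  11  10
190   3   7  33  34  20  21  26  29  40  43  30   2   3   1   4   3   3  14  92 241 225 179 139 131 155 230 240 184  79   1   2   2
191   3   1   1   6  28  41  42  44  46  22   1   1   2   1   0   2   3  11  77 250 240 245 284 284 279 264 285 286 113   3   2   1
```

step_arm(rows=[{"x":-3.9,"y":-1.6,"z":2.7,"roll":0,"claw":-1},{"x":2.9,"y":0,"z":4.1,"roll":0,"claw":-1},{"x":2.9,"y":0,"z":4.1,"roll":0,"claw":-1},{"x":0,"y":0,"z":0,"roll":0,"claw":-1},{"x":0,"y":0,"z":0,"roll":0,"claw":-1}], newtons=120)

```text
time: 16.9
tcp_pos: [0.4895, 0.0326, 0.2713]
ee_rot: [-3.139, -0.122, 0.0]
force: [0.5, 0.7, -1.9]
opening: 0.0241
grip_force: 117.6
```

step_arm(rows=[{"x":0.85,"y":0,"z":1.25,"roll":0,"claw":-1},{"x":0,"y":0,"z":0,"roll":0,"claw":-1},{"x":0,"y":0,"z":0,"roll":0,"claw":-1},{"x":0,"y":0,"z":0,"roll":0,"claw":-1},{"x":0,"y":0,"z":0,"roll":0,"claw":-1}])

```text
time: 17.52
tcp_pos: [0.4903, 0.0327, 0.2702]
ee_rot: [3.139, 0.122, 0.0]
force: [-0.6, 0.2, -1.7]
opening: 0.0242
grip_force: 117.6
```

step_arm(rows=[{"x":0.85,"y":0,"z":1.25,"roll":0,"claw":-1},{"x":0,"y":0,"z":0,"roll":0,"claw":-1},{"x":0,"y":0,"z":0,"roll":0,"claw":-1},{"x":0,"y":0,"z":0,"roll":0,"claw":-1},{"x":0,"y":0,"z":0,"roll":0,"claw":-1}])

```text
time: 18.15
tcp_pos: [0.4912, 0.0327, 0.269]
ee_rot: [3.139, 0.122, 0.0]
force: [-0.4, 0.3, -0.9]
opening: 0.0239
grip_force: 117.6
```

step_arm(rows=[{"x":0.85,"y":0,"z":1.25,"roll":0,"claw":-1},{"x":0,"y":0,"z":0,"roll":0,"claw":-1},{"x":0,"y":0,"z":0,"roll":0,"claw":-1},{"x":0,"y":0,"z":0,"roll":0,"claw":-1},{"x":0,"y":0,"z":0,"roll":0,"claw":-1}])

```text
time: 18.77
tcp_pos: [0.492, 0.0328, 0.2677]
ee_rot: [-3.139, -0.122, -0.0]
force: [-0.6, 0.5, 0.6]
opening: 0.0238
grip_force: 117.6
```

step_arm(rows=[{"x":0.4,"y":0,"z":0.57,"roll":0,"claw":-1},{"x":0,"y":0,"z":0,"roll":0,"claw":-1},{"x":0.16,"y":-2.5,"z":-0.11,"roll":0,"claw":-1},{"x":0.48,"y":-2.44,"z":-0.34,"roll":0,"claw":-1},{"x":0.79,"y":-2.32,"z":-0.55,"roll":0,"claw":-1}])

```text
time: 19.4
tcp_pos: [0.4934, 0.0401, 0.2682]
ee_rot: [3.139, 0.122, 0.0]
force: [0.0, -2.9, 0.0]
opening: 0.0243
grip_force: 117.8
```

Run:
```python
from h import *
st(); print(arm.get_obs()["wrist_torque"])
```

```text
19.4 [493.4  40.1 268.2] yaw 4.45 [ 0.  -2.9  0. ] 0.0243 117.8 [-0.02 -0.17  1.74 -0.    1.57  1.47]
[-0.79331857 -0.18671641 -0.13459168]
```

step_arm(rows=[{"x":1.19,"y":-2.14,"z":-0.59,"roll":0,"claw":-1},{"x":1.45,"y":-1.91,"z":-0.78,"roll":0,"claw":-1},{"x":1.68,"y":-1.63,"z":-0.94,"roll":0,"claw":-1},{"x":1.87,"y":-1.31,"z":-1.07,"roll":0,"claw":-1},{"x":2.0,"y":-0.96,"z":-1.17,"roll":0,"claw":-1}])

```text
time: 20.02
tcp_pos: [0.5006, 0.0488, 0.2724]
ee_rot: [3.139, 0.122, -0.002]
force: [-2.9, -3.3, 0.6]
opening: 0.0238
grip_force: 117.9
```

step_arm(rows=[{"x":2.0,"y":-0.09,"z":-1.4,"roll":0,"claw":-1},{"x":2.05,"y":0.3,"z":-1.44,"roll":0,"claw":-1},{"x":0,"y":0,"z":0,"roll":0,"claw":-1},{"x":0,"y":0,"z":0,"roll":0,"claw":-1},{"x":0,"y":0,"z":0,"roll":0,"claw":-1}])

```text
time: 20.65
tcp_pos: [0.505, 0.0489, 0.2755]
ee_rot: [-3.139, -0.122, -0.001]
force: [-2.3, -1.3, -0.2]
opening: 0.0238
grip_force: 117.8
```

```bash
cat >> h.py <<'E'
def tube():
    p,Rt=st(); o=arm.get_obs(); ph=np.radians(4.5); t=np.radians(35)
    zt=np.array([-np.sin(t)*np.cos(ph),-np.sin(t)*np.sin(ph),np.cos(t)]);xt=np.array([np.cos(t)*np.cos(ph),np.cos(t)*np.sin(ph),np.sin(t)]);yt=np.cross(zt,xt);A=np.array([xt,yt,zt])
    q0=np.array([.492,.0328,.2677]) # TCP at alpha=0, called (-16,0,0)
    print("pos tube",np.round(A@(p-q0)*1e3+[-16,0,0],2),"F tube",np.round(A@(np.array(o["force"])-[-.3,.1,-2.6]),2))
E
python3 -c "
from h import *
tube()"
```

```text
20.65 [505.   48.9 275.5] yaw 4.46 [-2.3 -1.3 -0.2] 0.0238 117.8 [-0.   -0.13  1.7   0.    1.58  1.49]
pos tube [ 0.11 15.06 -1.71] F tube [-0.36 -1.26  3.19]
```

step_arm(rows=[{"x":2.05,"y":0.2,"z":-1.44,"roll":0,"claw":-1},{"x":2.0,"y":0.59,"z":-1.4,"roll":0,"claw":-1},{"x":1.9,"y":0.96,"z":-1.33,"roll":0,"claw":-1},{"x":1.75,"y":1.31,"z":-1.23,"roll":0,"claw":-1},{"x":1.56,"y":1.63,"z":-1.1,"roll":0,"claw":-1}])

```text
time: 21.28
tcp_pos: [0.5145, 0.045, 0.2819]
ee_rot: [-3.139, -0.123, 0.001]
force: [-3.9, -0.3, -1.8]
opening: 0.0238
grip_force: 117.6
```

```bash
python3 -c "
from h import *
tube()"
```

```text
21.27 [514.5  45.  281.9] yaw 4.47 [-3.9 -0.3 -1.8] 0.0238 117.6 [-0.01 -0.11  1.66  0.    1.59  1.48]
pos tube [11.25 10.37 -1.8 ] F tube [-2.45 -0.1   2.74]
```

step_arm(rows=[{"x":1.34,"y":1.91,"z":-0.94,"roll":0,"claw":-1},{"x":1.07,"y":2.14,"z":-0.75,"roll":0,"claw":-1},{"x":0.79,"y":2.32,"z":-0.55,"roll":0,"claw":-1},{"x":0.48,"y":2.44,"z":-0.34,"roll":0,"claw":-1},{"x":0.16,"y":2.5,"z":-0.11,"roll":0,"claw":-1}])

```text
time: 21.9
tcp_pos: [0.5193, 0.0339, 0.2847]
ee_rot: [-3.139, -0.122, -0.0]
force: [-3.7, 0.8, -0.7]
opening: 0.0241
grip_force: 117.8
```

```bash
python3 -c "
from h import *
tube()"
```

```text
21.9 [519.3  33.9 284.7] yaw 4.47 [-3.7  0.8 -0.7] 0.0241 117.8 [-0.03 -0.1   1.65  0.    1.59  1.46]
pos tube [16.12 -1.   -1.69] F tube [-1.64  0.97  3.46]
```

step_arm(rows=[{"x":-0.16,"y":2.5,"z":0.11,"roll":0,"claw":-1},{"x":-0.48,"y":2.44,"z":0.34,"roll":0,"claw":-1},{"x":-0.79,"y":2.32,"z":0.55,"roll":0,"claw":-1},{"x":-1.07,"y":2.14,"z":0.75,"roll":0,"claw":-1},{"x":-1.34,"y":1.91,"z":0.94,"roll":0,"claw":-1}])

```text
time: 22.52
tcp_pos: [0.5164, 0.0223, 0.2821]
ee_rot: [-3.139, -0.122, -0.001]
force: [-2.4, 3.5, -0.7]
opening: 0.0239
grip_force: 118.0
```

```bash
python3 -c "
from h import *
tube()"
```

```text
22.52 [516.4  22.3 282.1] yaw 4.46 [-2.4  3.5 -0.7] 0.0239 118.0 [-0.06 -0.11  1.66  0.    1.59  1.44]
pos tube [ 11.49 -12.37  -1.65] F tube [-0.36  3.55  2.62]
```

step_arm(rows=[{"x":-1.56,"y":1.63,"z":1.1,"roll":0,"claw":-1},{"x":-1.75,"y":1.31,"z":1.23,"roll":0,"claw":-1},{"x":-1.9,"y":0.96,"z":1.33,"roll":0,"claw":-1},{"x":-2.0,"y":0.59,"z":1.4,"roll":0,"claw":-1},{"x":-2.05,"y":0.2,"z":1.44,"roll":0,"claw":-1}])

```text
time: 23.15
tcp_pos: [0.5075, 0.0168, 0.2756]
ee_rot: [3.139, 0.122, 0.001]
force: [0.2, 3.1, 0.9]
opening: 0.0233
grip_force: 118.0
```

```bash
python3 -c "
from h import *
tube()"
```

```text
23.15 [507.5  16.8 275.6] yaw 4.45 [0.2 3.1 0.9] 0.0233 118.0 [-0.07 -0.13  1.7  -0.    1.58  1.43]
pos tube [  0.17 -17.13  -1.66] F tube [2.57 2.97 2.43]
```

step_arm(rows=[{"x":-2.05,"y":-0.2,"z":1.44,"roll":0,"claw":-1},{"x":-2.0,"y":-0.59,"z":1.4,"roll":0,"claw":-1},{"x":-1.9,"y":-0.96,"z":1.33,"roll":0,"claw":-1},{"x":-1.75,"y":-1.31,"z":1.23,"roll":0,"claw":-1},{"x":-1.56,"y":-1.63,"z":1.1,"roll":0,"claw":-1}])

```text
time: 23.78
tcp_pos: [0.4978, 0.0208, 0.269]
ee_rot: [3.139, 0.122, 0.001]
force: [0.8, 0.7, 0.4]
opening: 0.0234
grip_force: 118.2
```

```bash
python3 -c "
from h import *
tube()"
```

```text
23.77 [497.8  20.8 269. ] yaw 4.45 [0.8 0.7 0.4] 0.0234 118.2 [-0.06 -0.16  1.73 -0.    1.57  1.43]
pos tube [-11.26 -12.4   -1.69] F tube [2.68 0.48 1.79]
```

step_arm(rows=[{"x":-1.26,"y":-1.91,"z":1.06,"roll":0,"claw":-1},{"x":-0.99,"y":-2.14,"z":0.87,"roll":0,"claw":-1},{"x":-0.71,"y":-2.32,"z":0.67,"roll":0,"claw":-1},{"x":-0.4,"y":-2.44,"z":0.46,"roll":0,"claw":-1},{"x":-0.08,"y":-2.5,"z":0.23,"roll":0,"claw":-1}])

```text
time: 24.4
tcp_pos: [0.4934, 0.0318, 0.2657]
ee_rot: [3.139, 0.122, -0.0]
force: [1.1, -1.2, 4.0]
opening: 0.0245
grip_force: 118.3
```

step_arm(rows=[{"x":0,"y":-1,"z":0,"roll":0,"claw":-1},{"x":0,"y":0,"z":0,"roll":0,"claw":-1},{"x":0,"y":0,"z":0,"roll":0,"claw":-1},{"x":0,"y":0,"z":0,"roll":0,"claw":-1},{"x":0,"y":0,"z":0,"roll":0,"claw":-1}])

```text
time: 25.02
tcp_pos: [0.4934, 0.0329, 0.2657]
ee_rot: [-3.139, -0.122, 0.0]
force: [1.3, -1.2, 2.4]
opening: 0.0237
grip_force: 118.3
```

```bash
python3 -c "
from h import *
tube()"
```

```text
25.02 [493.4  32.9 265.7] yaw 4.46 [ 1.3 -1.2  2.4] 0.0237 118.3 [-0.04 -0.17  1.74  0.    1.56  1.46]
pos tube [-16.05   0.04  -2.46] F tube [ 4.08 -1.46  3.22]
```

step_arm(rows=[{"x":-5.7,"y":0,"z":-8.2,"roll":0,"claw":-1},{"x":-11.5,"y":0,"z":-16.4,"roll":0,"claw":-1},{"x":0,"y":0,"z":-40,"roll":0,"claw":-1},{"x":-14.1,"y":45.4,"z":0,"roll":0,"claw":-1},{"x":-14.1,"y":45.4,"z":0,"roll":0,"claw":-1}])

```text
time: 25.65
tcp_pos: [0.4543, -0.0616, 0.3319]
ee_rot: [3.139, 0.125, 0.002]
force: [0.9, -0.4, -2.2]
opening: 0.0234
grip_force: 118.1
```

step_arm(rows=[{"x":-14.1,"y":45.4,"z":0,"roll":0,"claw":-1},{"x":-14.1,"y":45.4,"z":0,"roll":0,"claw":-1},{"x":-14.1,"y":45.4,"z":0,"roll":0,"claw":-1},{"x":-14.1,"y":45.4,"z":0,"roll":0,"claw":-1},{"x":-14.1,"y":45.4,"z":0,"roll":0,"claw":-1}])

```text
time: 26.28
tcp_pos: [0.4013, -0.2938, 0.3313]
ee_rot: [-3.139, -0.122, -0.0]
force: [1.1, -0.2, -1.9]
opening: 0.0237
grip_force: 118.1
```

step_arm(rows=[{"x":-14.1,"y":45.4,"z":0,"roll":0,"claw":-1},{"x":0,"y":0,"z":50,"roll":0,"claw":-1},{"x":0,"y":0,"z":50,"roll":0,"claw":-1},{"x":0,"y":0,"z":40,"roll":0,"claw":-1},{"x":0,"y":0,"z":0,"roll":0,"claw":-1}])

```text
time: 26.9
tcp_pos: [0.3898, -0.337, 0.1873]
ee_rot: [-3.133, -0.122, 0.008]
force: [-0.2, -0.0, -1.7]
opening: 0.0239
grip_force: 118.3
```

step_arm(rows=[{"x":0,"y":0,"z":0,"roll":0,"claw":-1},{"x":0,"y":0,"z":0,"roll":0,"claw":-1},{"x":0,"y":0,"z":0,"roll":0,"claw":-1},{"x":0,"y":0,"z":0,"roll":0,"claw":-1},{"x":0,"y":0,"z":0,"roll":0,"claw":-1}])

```text
time: 27.52
tcp_pos: [0.3921, -0.3393, 0.1905]
ee_rot: [3.139, 0.122, 0.0]
force: [0.3, -0.6, -2.4]
opening: 0.0239
grip_force: 118.4
```

Run:
```python
from h import *
p,Rt=st(); print(Rt.T@(np.array([.3922,-.3396,.162])-p)*1e3)
im=arm.get_image("side"); cv2.imwrite("pics/side7.png",im[:,:,::-1])
# knob height check: rows of dark head at side, vs initial
a0=cv2.imread("pics/s0.png");k=proj("side",[(.541,-.123,.101),(.541,-.123,.115)]);print(k)
for a in(a0,im[:,:,::-1]): print([int(a[v,int(round(k[0,0])),:].sum()) for v in range(180,200)])
# tip search: difference near the predicted tip
G=p+[0,0,.005]; d=Rt[:,0]*np.sin(.6109)-np.array([0,0,np.cos(.6109)])
for s in(.103,.0945,.05): print(s,np.round(proj("side",G+s*d)[0],1),np.round(proj("top",G+s*d)[0],1))
D=np.abs(a0.astype(int)-im[:,:,::-1]).sum(2); q=proj("side",G+.1*d)[0].astype(int)
for v in range(q[1]-14,q[1]+12): print(v,q[0]-14,*[f"{x:3d}" for x in D[v,q[0]-14:q[0]+16]])
```

```text
27.52 [ 392.1 -339.3  190.5] yaw 4.46 [ 0.3 -0.6 -2.4] 0.0239 118.4 [-0.81 -0.06  1.78 -0.    1.42  0.68]
[ 0.10180998  0.26454256 28.47948386]
[[290.05250604 185.34971878]
 [290.2642196  180.9720337 ]]
[56, 58, 59, 68, 94, 108, 115, 122, 113, 108, 66, 63, 71, 67, 189, 352, 358, 365, 445, 553]
[93, 108, 119, 120, 118, 85, 65, 60, 63, 86, 206, 349, 352, 357, 385, 389, 387, 426, 554, 582]
0.103 [332.5 150.9] [376.9 242.6]
0.0945 [334.3 149. ] [377.8 244.3]
0.05 [344.1 138.9] [382.6 253.4]
136 319   2   5   6   3   2   3   0   5   4   6   6   4   2   6   5   6   9  15   3 173 387 460 352 246 199 172 203 150 135 174
137 319   1   3   2   4   3   9   4   7   3   6   6  14  14   3  39  93 157 188 129  99 381 456 423 279 235 149 146 176 108  96
138 319   2   2   2   5   8  10   6   6   2   8   8   3   4  13 134 285 349 390 311 208 105 369 444 354 252 219 120 112 160 107
139 319   0   4   6   5   4   8   8   5   3  14  17   5   4  89 270 365 375 387 390 349 136 200 423 416 311 208 180 126  94 102
140 319   0   0   3  11   9   2   1   4   4  11   3   1  17 165 297 337 384 388 357 332 200  30 
[... 2019 characters left out ...]
 192 194 191 180 164  68   6   7  17   9   3   3  12   5  12
157 319   4   0   8   5   6   7   3   4   4  13   8  64 171 186 194 181 190 191 182 145  33   3   2   7  12   6   4  17   8   6
158 319   4   3  14  12   3   5  14   3   4   3  27  88 181 187 189 188 179 189 186 145  34   1   2  14  12   7   6   3   9   9
159 319  30  27  17   2   1   1   5  24  16  20   5  27  60  75 103 147 149 140 127  74  10   2   7   9   4   1   6   9   5   7
160 319  38  40  34  11  12  12  19  40  41  35  11 121 198 160 132  96  93  99 119 132  40   3   5   0   4   4   0   3  10   6
161 319  43  45  43  43  43  41  42  43  44  47  20 172 296 329 357 353 342 350 356 228  65  11  24  25  23  25  24  14   3  23
```

Run:
```python
from h import *
g=cv2.imread("pics/side7.png",0)
for v in range(138,160): print(v,*[f"{x:3d}" for x in g[v,322:352]])
t=arm.get_image("top"); cv2.imwrite("pics/top7.png",t[:,:,::-1]); g=cv2.cvtColor(t,cv2.COLOR_RGB2GRAY)
print("top u from 362")
for v in range(230,262): print(v,*[f"{x:3d}" for x in g[v,362:394]])
```

```text
138  47  14  19  18  20  18  19  20  19  21  19  21  17  18  16  20  47 114 162 168 139 101  90  60  57  71  53  38  33  33
139  22  17  16  17  19  19  14  21  19  20  20  16  22  21  15  14  28  90 147 157 159 120  91  81  61  49  52  52  36  16
140  14  17  19  19  19  18  18  20  20  16  16  19  20  17  15  19  30  74 119 144 151 155 117 100  75  71  61  39  21  18
141  15  16  19  17  16  21  18  16  17  16  16  16  22  21  20  40  82 107 121 127 135 144 159 145 106  86  90  68  22  18
142  22  17  17  15  19  22  21  20  19  19  19  17  19  16  19  74 127 127 119 120 123 128 126 152 154 116 118  81  24  22
143  21  24  18  18  20  19  19  21  18  21  14  23  22  19  17  54 114 143 119 119 117 114 109 106 115 127 117  48  15  20
144  20  22  23  21  17  18  17  21  16  17  17  22  19  18  30  62 103 125 119 119 115  96  52  53  86  89  50  16  22  20
145  23  22  22  21  16  23  20  21  19  16  21  18  23  22  63 104 111  99 111 107  94  48  18  19  20  21  20  20  17  22
146  19  21  17  22  20  19  21  21  20  18  17  19  20  59 105 114 100  88  52  47  33  24  19  18  24  23 
[... 5166 characters left out ...]
  91  92  93  84  80  50  37  39  33  37
257  77  81  97 163 176 178 179 181 184 181 143 132 131 134 137 148 114  59  68  81  83  86  95  96  84  74  70  47  41  38  36  46
258  85  84  92 145 173 176 180 184 184 184 145 128 132 129 128 122  99  65  65  77  82  91  93  82  72  63  58  43  37  38  34  46
259  84  80  80 125 178 184 183 185 186 184 148 112 102  89  87  72  57  45  50  72  76  77  62  60  51  57  44  28  37  40  35  52
260  76  80  77 107 182 170 154 152 138 131 101  64  53  36  40  34  31  34  41  63  67  55  40  41  38  38  36  33  36  35  46  65
261  46  53  51  67 128 110  85  77  64  51  39  28  30  32  44  42  36  71  71  57  48  42  39  41  33  34  42  45  32  37  54  73
```

step_arm(rows=[{"x":0,"y":0,"z":20,"roll":0,"claw":-1},{"x":0,"y":0,"z":20,"roll":0,"claw":-1},{"x":0,"y":0,"z":12,"roll":0,"claw":-1},{"x":0,"y":0,"z":0,"roll":0,"claw":-1},{"x":0,"y":0,"z":0,"roll":0,"claw":-1}])

```text
time: 28.25
tcp_pos: [0.3924, -0.3397, 0.1391]
ee_rot: [3.138, 0.122, 0.001]
force: [-0.3, -0.1, -2.1]
opening: 0.0237
grip_force: 118.4
```

```bash
python3 -c "
from h import *
st()"
```

```text
28.25 [ 392.4 -339.7  139.1] yaw 4.46 [-0.3 -0.1 -2.1] 0.0237 118.4 [-0.81 -0.01  1.83  0.    1.32  0.68]
```

step_arm(rows=[{"x":0,"y":0,"z":6,"roll":0,"claw":-1},{"x":0,"y":0,"z":6,"roll":0,"claw":-1},{"x":0,"y":0,"z":0,"roll":0,"claw":-1},{"x":0,"y":0,"z":0,"roll":0,"claw":-1},{"x":0,"y":0,"z":0,"roll":0,"claw":-1}], newtons=60)

```text
time: 28.88
tcp_pos: [0.3921, -0.3394, 0.1265]
ee_rot: [3.139, 0.122, 0.0]
force: [-0.3, 0.1, -2.3]
opening: 0.0237
grip_force: 118.4
```

```bash
python3 -c "
from h import *
st()"
```

```text
28.88 [ 392.1 -339.4  126.5] yaw 4.46 [-0.3  0.1 -2.3] 0.0237 118.4 [-0.81  0.    1.85  0.    1.29  0.68]
```

step_arm(rows=[{"x":0,"y":0,"z":0,"roll":0,"claw":-1},{"x":3,"y":0,"z":0,"roll":0,"claw":-1},{"x":4,"y":0,"z":0,"roll":0,"claw":-1},{"x":4,"y":0,"z":0,"roll":0,"claw":-1},{"x":4,"y":0,"z":0,"roll":0,"claw":-1}], newtons=20)

```text
time: 29.5
tcp_pos: [0.4044, -0.3383, 0.1248]
ee_rot: [-3.138, -0.121, 0.01]
force: [-10.2, -3.7, -4.0]
opening: 0.0241
grip_force: 117.6
```

```bash
python3 -c "
from h import *
st()"
```

```text
29.5 [ 404.4 -338.3  124.8] yaw 4.43 [-10.2  -3.7  -4. ] 0.0241 117.6 [-0.79  0.03  1.82 -0.    1.3   0.7 ]
```

step_arm(rows=[{"x":0,"y":0,"z":0,"roll":0,"claw":-0.5},{"x":0,"y":0,"z":0,"roll":0,"claw":-0.5},{"x":0,"y":0,"z":0,"roll":0,"claw":-0.5},{"x":0,"y":0,"z":0,"roll":0,"claw":-0.5},{"x":0,"y":0,"z":0,"roll":0,"claw":-0.5}], newtons=20)

```text
time: 30.12
tcp_pos: [0.4045, -0.3383, 0.125]
ee_rot: [-3.138, -0.121, 0.009]
force: [-10.4, -3.1, -3.5]
opening: 0.024
grip_force: 117.5
```

```bash
python3 -c "
from h import *
st()"
```

```text
30.12 [ 404.5 -338.3  125. ] yaw 4.43 [-10.4  -3.1  -3.5] 0.024 117.5 [-0.79  0.03  1.82 -0.    1.3   0.7 ]
```

step_arm(rows=[{"x":4,"y":0,"z":0,"roll":0,"claw":-0.5},{"x":4,"y":0,"z":0,"roll":0,"claw":-0.46},{"x":0,"y":0,"z":0,"roll":0,"claw":-0.46},{"x":0,"y":0,"z":0,"roll":0,"claw":-0.46},{"x":0,"y":0,"z":0,"roll":0,"claw":-0.46}], newtons=20)

```text
time: 30.75
tcp_pos: [0.4118, -0.338, 0.1249]
ee_rot: [-3.139, -0.121, 0.011]
force: [-13.1, -3.8, -1.0]
opening: 0.0239
grip_force: 116.7
```

```bash
python3 -c "
from h import *
st();print(arm.get_obs()['wrist_torque'])"
```

```text
30.75 [ 411.8 -338.   124.9] yaw 4.42 [-13.1  -3.8  -1. ] 0.0239 116.7 [-0.78  0.05  1.8  -0.    1.3   0.71]
[-0.9690081   3.14198586 -0.08146779]
```

step_arm(rows=[{"x":4,"y":0,"z":0,"roll":0,"claw":-0.5},{"x":4,"y":0,"z":0,"roll":0,"claw":-0.5},{"x":4,"y":0,"z":0,"roll":0,"claw":-0.5},{"x":4,"y":0,"z":0,"roll":0,"claw":-0.5},{"x":0,"y":0,"z":0,"roll":0,"claw":-0.5}])

```text
time: 31.38
tcp_pos: [0.4296, -0.3361, 0.1251]
ee_rot: [-3.138, -0.122, 0.006]
force: [-6.7, -3.6, -5.8]
opening: 0.0238
grip_force: 113.5
```

```bash
python3 -c "
from h import *
st();print(arm.get_obs()['wrist_torque'])"
```

```text
31.38 [ 429.6 -336.1  125.1] yaw 4.46 [-6.7 -3.6 -5.8] 0.0238 113.5 [-0.76  0.08  1.77 -0.    1.3   0.74]
[-0.84616935  1.50957715 -0.10509941]
```

step_arm(rows=[{"x":4,"y":0,"z":0,"roll":0,"claw":-0.5},{"x":4,"y":0,"z":0,"roll":0,"claw":-0.5},{"x":4,"y":0,"z":0,"roll":0,"claw":-0.5},{"x":4,"y":0,"z":0,"roll":0,"claw":-0.5},{"x":0,"y":0,"z":0,"roll":0,"claw":-0.5}])

```text
time: 32.0
tcp_pos: [0.4448, -0.3349, 0.1252]
ee_rot: [-3.138, -0.122, 0.008]
force: [-11.2, -2.2, -1.1]
opening: 0.0237
grip_force: 112.6
```

Run:
```python
from h import *
p,Rt=st();print(arm.get_obs()['wrist_torque'])
im=arm.get_image("side"); cv2.imwrite("pics/side8.png",im[:,:,::-1]); g=cv2.cvtColor(im,cv2.COLOR_RGB2GRAY)
G=p+[0,0,.005]; d=np.array([0,0,-1])
for s in(-.037,0,.047,.053,.07): print(s,np.round(proj("side",G+s*d)[0],1))
for v in range(132,182,2): print(v,*[f"{x:3d}" for x in g[v,316:356]])
```

```text
32.0 [ 444.8 -334.9  125.2] yaw 4.46 [-11.2  -2.2  -1.1] 0.0237 112.6 [-0.74  0.11  1.74 -0.    1.3   0.76]
[-0.35704603  2.48575887 -0.003605  ]
-0.037 [336.3 134.5]
0 [335.1 145.6]
0.047 [333.6 159.2]
0.053 [333.4 160.9]
0.07 [332.9 165.6]
132 146 145 145 136  86  75  75  75  75  69  27  18  20  22  20  30  34  34  38  50  72  76  78  64  41  46  38  27  20  18  18  15  21  22  21  17  19  19  22  19
134 141 136 135  78  74  73  75  75  66  22  17  17  18  20  23  34  37  32  27  42  61  59  53  34  30  31  32  21  20  17  19  18  17  19  20  19  21  18  20  22
136 142 132  74  73  74  74  74  65  17  21  19  18  19  20  17  22  25  29  29  33  40  42  35  31  33  43  56  20  20  18  19  20  20  20  19  21  19  14  22  19
138 124  72  76  74  75  70  47  14  20  18  16  22  17  16  21  23  26  32  29  32  31  29  31  31  40  59  57  20  20  22  17  14  18  15  21  18  19  20  19  21
140  74  75  75  76  73  50  14  20  20  20  19  23  20  23  20  23  32  35  42  48  44  35  35  33  43  55  27  20  19  19  21  18  19  17  20  22  18  17  20  22
142  73  75  79  82  45  14  22  17  2
[... 2541 characters left out ...]
 103 108 100  33  13  13  17  12  17  18  17
174  17  15  21  23  17  22  16  21  20  16  17  38  75  92  70  40  14  18  15  16  11  20  33  39  66  90  89  95 104 104 101  75  18  14  17  14  15  15  14  16
176  95  95  93  95  91  80  80  80  81  80  77  67  67  66  66  67  65  67  65  57  59  56  58  62  75  88  86  98 103 104  97  69  15  16  13  15  15  15  14  12
178 110 112 111 111 112 111 111 112 112 113 113 114 117 117 114 112 113 113 114 113 114 112 113 114 108  88  93 108 107 102  90  32  14  18  13  15  16  14  11  11
180 111 112 110 110 111 112 111 112 111 111 111 110 117 131 126 111 111 111 110 110 112 113 111 112 110  97  93 109 111 105  91  13  11  14  15  11  14  12  18  13
```

step_arm(rows=[{"x":4,"y":0,"z":0,"roll":0,"claw":-0.5},{"x":4,"y":0,"z":0,"roll":0,"claw":-0.5},{"x":3,"y":0,"z":0,"roll":0,"claw":-0.5},{"x":0,"y":0,"z":0,"roll":0,"claw":-0.5},{"x":0,"y":0,"z":0,"roll":0,"claw":-0.5}])

```text
time: 32.67
tcp_pos: [0.4559, -0.3341, 0.1256]
ee_rot: [-3.138, -0.122, 0.008]
force: [-11.4, -1.0, 1.5]
opening: 0.0236
grip_force: 112.4
```

step_arm(rows=[{"x":-5,"y":0,"z":0,"roll":0,"claw":-0.5},{"x":-6,"y":0,"z":0,"roll":0,"claw":-0.5},{"x":-2,"y":0,"z":0,"roll":0,"claw":-0.5},{"x":0,"y":0,"z":0,"roll":0,"claw":-0.5},{"x":0,"y":0,"z":0,"roll":0,"claw":-0.5}])

```text
time: 33.3
tcp_pos: [0.4451, -0.3352, 0.1264]
ee_rot: [3.139, 0.122, 0.001]
force: [0.3, 0.0, -2.7]
opening: 0.024
grip_force: 112.0
```

Run:
```python
from h import *
p,Rt=st()
im=arm.get_image("side"); cv2.imwrite("pics/side9.png",im[:,:,::-1]); g=cv2.cvtColor(im,cv2.COLOR_RGB2GRAY)
for v in range(153,170): print(v,*[f"{x:3d}" for x in g[v,320:350]])
```

```text
33.3 [ 445.1 -335.2  126.4] yaw 4.46 [ 0.3  0.  -2.7] 0.024 112.0 [-0.74  0.1   1.74  0.    1.3   0.76]
153  23  20  21  22  17  17  23  20  20  18  28  69 105 104  93  92  94 100 101  69  25  23  23  21  24  20  18  18  22  22
154  18  20  21  23  21  20  18  20  20  22  27  53  76  82  84  87  92  91  83  66  18  24  24  17  21  20  18  18  19  21
155  22  21  20  22  22  24  19  20  23  21  28  50  68  73  77  76  78  79  75  61  21  21  20  21  20  21  18  19  21  22
156  22  22  22  19  24  21  22  20  22  26  39  37  51  64  71  72  70  71  68  44  19  20  20  22  23  21  20  19  20  21
157  21  19  16  21  22  22  22  21  38  70  80  55  66  58  48  57  51  54  50  46  21  19  19  17  19  22  24  19  20  21
158  20  20  18  23  17  18  20  23  74 132 131  62  56  62  65  73  72  68  59  66  43  21  19  20  18  18  22  19  18  20
159  81  82  79  81  80  80  71  38  98 166 172  91  71  64  58  57  56  58  90 123  94  29  16  19  21  19  24  21  22  21
160 157 156 156 156 155 155 148 120 117 161 172 139  91  85  80  81  82  91 110 135 133  83  76  75  77  69  38  21  19  20
161 
[... 411 characters left out ...]
 106 107 112 116 118 118 114 116 133 136 136 136 135 136 136 136 120  22  22  18
165 174 173 173 174 174 173 172 172 164 126 105 106 111 118 121 118 110 103 119 133 133 134 135 133 134 133 120  39  21  20
166 172 173 172 173 174 173 173 173 172 164 125 106 101 115 118 107 102 104 119 136 135 136 135 135 134 136 124  70  17  16
167 173 174 174 174 174 175 174 174 173 174 164 131 124 117 102  80  92 121 135 135 135 134 134 134 134 135 125  77  11  12
168 170 171 170 172 171 172 171 172 172 173 175 175 173 155 118 117 124 134 134 135 134 135 135 134 135 135 132 104  14  13
169 164 163 162 163 163 163 163 163 166 170 179 179 169 131 131 132 131 132 130 131 131 136 144 133 133 134 137 124  26  13
```

step_arm(rows=[{"x":0,"y":1.5,"z":0,"roll":0,"claw":-0.5},{"x":0,"y":0,"z":4,"roll":0,"claw":-0.5},{"x":0,"y":0,"z":4,"roll":0,"claw":-0.5},{"x":0,"y":0,"z":2,"roll":0,"claw":-0.5},{"x":0,"y":0,"z":0,"roll":0,"claw":-0.5}])

```text
time: 33.98
tcp_pos: [0.4448, -0.3365, 0.1159]
ee_rot: [-3.139, -0.122, 0.001]
force: [-1.4, 0.5, -2.1]
opening: 0.0242
grip_force: 112.0
```

step_arm(rows=[{"x":0,"y":0,"z":2,"roll":0,"claw":-0.5},{"x":0,"y":0,"z":2,"roll":0,"claw":-0.5},{"x":0,"y":0,"z":0,"roll":0,"claw":-0.5},{"x":0,"y":0,"z":0,"roll":0,"claw":-0.5},{"x":0,"y":0,"z":0,"roll":0,"claw":-0.5}])

```text
time: 34.6
tcp_pos: [0.445, -0.3367, 0.1124]
ee_rot: [3.139, 0.122, 0.0]
force: [0.7, 0.1, -2.1]
opening: 0.0238
grip_force: 112.0
```

step_arm(rows=[{"x":0,"y":0,"z":2,"roll":0,"claw":-0.5},{"x":0,"y":0,"z":0,"roll":0,"claw":-0.5},{"x":0,"y":0,"z":0,"roll":0,"claw":-0.5},{"x":0,"y":0,"z":0,"roll":0,"claw":-0.5},{"x":0,"y":0,"z":0,"roll":0,"claw":-0.5}])

```text
time: 35.22
tcp_pos: [0.4453, -0.3369, 0.1108]
ee_rot: [3.139, 0.122, 0.001]
force: [-0.4, -0.3, 4.7]
opening: 0.0238
grip_force: 112.5
```

step_arm(rows=[{"x":0,"y":0,"z":1.5,"roll":0,"claw":-0.5},{"x":0,"y":0,"z":0,"roll":0,"claw":-0.5},{"x":0,"y":0,"z":0,"roll":0,"claw":-0.2},{"x":0,"y":0,"z":0,"roll":0,"claw":0.2},{"x":0,"y":0,"z":0,"roll":0,"claw":0.2}], newtons=30)

```text
time: 35.85
tcp_pos: [0.4447, -0.3365, 0.1082]
ee_rot: [-3.139, -0.122, 0.001]
force: [-0.1, -0.5, 0.2]
opening: 0.051
grip_force: 0.0
```

step_arm(rows=[{"x":0,"y":0,"z":0,"roll":0,"claw":1},{"x":0,"y":0,"z":0,"roll":0,"claw":1},{"x":0,"y":0,"z":0,"roll":0,"claw":1},{"x":0,"y":0,"z":-30,"roll":0,"claw":1},{"x":0,"y":0,"z":-40,"roll":0,"claw":1}])

```text
time: 36.48
tcp_pos: [0.4442, -0.336, 0.1781]
ee_rot: [-3.137, -0.122, 0.003]
force: [0.4, -0.4, 0.4]
opening: 0.0855
grip_force: 0.0
```

step_arm(rows=[{"x":0,"y":0,"z":-40,"roll":0,"claw":1},{"x":0,"y":0,"z":-10,"roll":0,"claw":1},{"x":0,"y":0,"z":0,"roll":0,"claw":1},{"x":0,"y":0,"z":0,"roll":0,"claw":1},{"x":0,"y":0,"z":0,"roll":0,"claw":1}])

```text
time: 37.1
tcp_pos: [0.4443, -0.3361, 0.2268]
ee_rot: [-3.137, -0.122, 0.003]
force: [-0.3, 0.5, 0.4]
opening: 0.0855
grip_force: 0.0
```

Run:
```python
from h import *
p,Rt=st()
im=arm.get_image("side"); cv2.imwrite("pics/side10.png",im[:,:,::-1])
a0=cv2.imread("pics/s0.png").astype(int);D=np.abs(a0-im[:,:,::-1]).sum(2)
print("side handle/collar diff rows")
for v in range(136,172,2): print(v,*[f"{x:3d}" for x in D[v,322:350]])
```

```text
37.1 [ 444.3 -336.1  226.8] yaw 4.46 [-0.3  0.5  0.4] 0.0855 0.0 [-0.74  0.03  1.63 -0.    1.49  0.75]
side handle/collar diff rows
136   2   3   8   3   1   4   8   5   1   2   2  10   6   8  17   9   2   2   5  11  10   6   5   5   1   7   2   4
138   4   4   2   6   8   3  15  14   5   3   8  22  65 145 186 117 119  78  30  11   5  10   2   2  11   2   8   7
140  17   9   7   3   4   5  11   9   5   3  11  13  13  11  50 120 128 116  71  20   8   3  19   9   2   5   7   4
142   8  11   9   2  12   2   2   3  10   5  14  12  15   2  38  46  21  23  13   9   4   4   3   6   9   8   4  12
144   7   8   2  17   3  18  13   4   5  13   5   9  16   6   3   1   3  31  27   6   4  11   6  18   5   5   6   2
146  11   9   5   7   4   4   1   5  12   3   6   3   6  30  16   8   2   4   7   6   1   8   5   3   2   7   9   8
148   3   4   4   9   6  20   2   7   4   1   5   2   8   3  11  17   1   0  26   5   3  10   4   3   2   3  14   3
150   2  12   3   6   4   4  16   7   5   2   2   6   3   0   7   8   2   2   5   5   3   5   8  20   2   1   2   8
152   3   7   6   6   4   5   9   4   1 
[... 419 characters left out ...]
   9
160   0   0   2   2   0   0   5   2   1  25   9   1   4   2   2   7  20  88 107 107 103 106 104  92  42  17  14   3
162   2   5   1   0   3   7  11  17  78  23   9  14   2  11  16   7  25  52 128 135 153 156 153 146 102   8  23   4
164   1   2   0   4   1   1   4   9  54  20   2   9   8   9  18  49  79  34  33  79 150 152 147 149 138  11   4   4
166   0   2   9   2   7   2   7  13  40  18  69  13  10  16   4   8  40 113 179 149 149 151 148 152 144  95   5  12
168   1   2   2   1   4   2   4   2   3  14  43   6  36  51  75  53  53 151 107  26  47 149 150 150 130  67  12   5
170   3   3   2   2   1   1   2   3   1   2   2   2   2   2   1  24 101 109 104 115 133 132 131 132 135 131  49  23
```

step_arm(rows=[{"x":22.4,"y":-41.1,"z":0,"roll":0,"claw":1},{"x":22.4,"y":-41.1,"z":0,"roll":0,"claw":-1},{"x":22.4,"y":-41.1,"z":0,"roll":0,"claw":-1},{"x":22.4,"y":-41.1,"z":0,"roll":0,"claw":-1},{"x":22.4,"y":-41.1,"z":0,"roll":0,"claw":-1}], newtons=30)

```text
time: 37.78
tcp_pos: [0.5409, -0.1216, 0.2281]
ee_rot: [-3.139, -0.122, 0.001]
force: [0.7, 0.9, -0.4]
opening: 0.0122
grip_force: 0.0
```

step_arm(rows=[{"x":0,"y":0,"z":30,"roll":0,"claw":-1},{"x":0,"y":0,"z":30,"roll":0,"claw":-1},{"x":0,"y":0,"z":28,"roll":0,"claw":-1},{"x":0,"y":0,"z":0,"roll":0,"claw":-1},{"x":0,"y":0,"z":0,"roll":0,"claw":-1}])

```text
time: 38.4
tcp_pos: [0.541, -0.1233, 0.1416]
ee_rot: [3.139, 0.122, 0.001]
force: [0.9, 0.1, 0.2]
opening: -0.0001
grip_force: 0.0
```

```bash
python3 -c "
from h import *
p,Rt=st(); print(Rt.T@(np.array([.540,-.1225,.115])-p)*1e3)"
```

```text
38.4 [ 541.  -123.3  141.6] yaw 4.45 [0.9 0.1 0.2] -0.0001 0.0 [-0.32  0.08  1.73  0.    1.33  1.18]
[-0.98011607 -0.84758562 26.60872578]
```

step_arm(rows=[{"x":0,"y":0,"z":8,"roll":0,"claw":-1},{"x":0,"y":0,"z":6,"roll":0,"claw":-1},{"x":0,"y":0,"z":6,"roll":0,"claw":-1},{"x":0,"y":0,"z":5,"roll":0,"claw":-1},{"x":0,"y":0,"z":0,"roll":0,"claw":-1}])

```text
time: 39.02
tcp_pos: [0.5405, -0.123, 0.1153]
ee_rot: [-3.139, -0.122, 0.001]
force: [0.5, -0.1, 1.2]
opening: -0.0006
grip_force: 0.4
```

step_arm(rows=[{"x":0,"y":0,"z":2,"roll":0,"claw":-1},{"x":0,"y":0,"z":2,"roll":0,"claw":-1},{"x":0,"y":0,"z":0,"roll":0,"claw":-1},{"x":0,"y":0,"z":0,"roll":0,"claw":-1},{"x":0,"y":0,"z":0,"roll":0,"claw":-1}])

```text
time: 39.65
tcp_pos: [0.5409, -0.1232, 0.1148]
ee_rot: [3.139, 0.122, 0.001]
force: [-11.6, 3.4, 26.0]
opening: 0.0
grip_force: 12.9
```

step_arm(rows=[{"x":0,"y":0,"z":-10,"roll":0,"claw":-1},{"x":0,"y":0,"z":-40,"roll":0,"claw":-1},{"x":0,"y":0,"z":-50,"roll":0,"claw":-1},{"x":0,"y":0,"z":-40,"roll":0,"claw":-1},{"x":0,"y":0,"z":0,"roll":0,"claw":-1}])

```text
time: 40.28
tcp_pos: [0.5424, -0.1236, 0.256]
ee_rot: [3.137, 0.122, 0.01]
force: [0.5, 0.3, 0.3]
opening: -0.0001
grip_force: 0.0
```

Run:
```python
from h import *
p,Rt=st()
im=arm.get_image("side"); a1=im[:,:,::-1].astype(int);a0=cv2.imread("pics/s0.png").astype(int)
print([int(a0[v,290].sum()) for v in range(178,200)]);print([int(a1[v,290].sum()) for v in range(178,200)])
D=np.abs(a0-a1).sum(2)
for n,(u0,v0,u1,v1) in dict(tool=(320,130,350,172),tumbler=(130,260,200,372),offcut=(275,238,302,266),file=(198,185,230,235),beaker=(253,135,276,170)).items(): print(n,(D[v0:v1,u0:u1]>90).mean().round(3))
```

```text
40.27 [ 542.4 -123.6  256. ] yaw 4.46 [0.5 0.3 0.3] -0.0001 0.0 [-0.32  0.    1.6   0.    1.53  1.18]
[50, 60, 56, 58, 59, 68, 94, 108, 115, 122, 113, 108, 66, 63, 71, 67, 189, 352, 358, 365, 445, 553]
[60, 63, 51, 63, 50, 51, 81, 110, 115, 120, 119, 113, 70, 63, 58, 62, 153, 303, 359, 366, 445, 552]
tool 0.0
tumbler 0.0
offcut 0.0
file 0.0
beaker 0.0
```

Knob, tool and bystanders all match the starting picture, so I'm handing the job in.

```bash
python3 -c "
from workcell import arm
print(arm.close_job())"
```

```text
the job is handed in; nothing more can be done
None
```

The job was handed in at about 40 s: extraction on, one full clockwise lap with the blade bearing at about 2–4 N along the tool wherever I read the force, tool back upright in its hole, knob pushed fully in, and the tumbler, beaker, file and offcut unmoved in the final side picture. The judge returned no verdict, so I could not confirm that each lap step registered.

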